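# Load the bench feeder under its flush hatch

## Robot

A 7-joint arm with a two-finger parallel gripper is mounted at the origin on a cart in front of the work surface, level with it; the furniture and walls round the work are solid. World frame = base frame: x ahead of the robot, y to its left, z up, the work surface at z = 0. Lengths are in m, angles in rad, forces in N, time in s.
With the tool pointing down it reaches from about 0.425 to 0.925 m from the base axis. Payload 6.8 kg.
Tool frame: the origin (TCP) lies on the centre line of the jaws, within the pads' length; the fingertips stand 14 mm ahead of it and the grasp point (between the pads) lies 5 mm behind it (bot.finger_overhang is the distance from the TCP to the fingertips, in m); z points along the fingers, y is the line along which they close (so a half turn about z gives the same grasp; the last joint's range is limited). The gripper opens to 85 mm and grips with 20 to 120 N. Pads are 22 mm wide; open, the fingers measure 114 mm over their backs; the gripper's body (76 mm by 85 mm) begins 54 mm behind the grasp point. The pads swing forward as they close: fully open they stand 13 mm farther back than shut.
Start: joints at [-0.108, 0.477, 0.022, 1.555, -0.011, 1.109, -0.083], TCP at [0.675, 0, 0.245] pointing down, gripper open.
Joint ranges: [-2.96, 2.96], [-0.34, 2.1], [-1.41, 1.46], [0.24, 2.44], [-1.37, 4.51], [0.17, 1.92], [-2.96, 2.96]. Speed limits (rad/s): [2.39, 2.39, 3.14, 3.14, 3.14, 3.14, 3.14].

## Interface

Orientations are given as a unit quaternion [w, x, y, z].
In Python, from station import bot gives the robot as it stands.
- The arm moves only by the shell command python3 -m inch 'ROWS' [OPENING] [FORCE]. ROWS is JSON, a list of rows, each a list of 4 numbers: the shift along the tool's x, y, z in m, then the turn about the tool's z in degrees. A call has 1 to 12 rows; each row shifts and turns the commanded pose from where the row before left it, along the tool's axes as they then stand; what a row does not reach is not made up. A row lasts 1/10 s, in which the tool goes at most 50 mm and 8.59 degrees, less where a joint would pass 70% of its speed; a pose out of reach is approached as far as the arm can. A call is refused whole if a number of a shift passes 0.05 or a number of a turn 8.59, either way. A call with a gripper value outside its range is refused whole. OPENING is the finger opening in m, from 0 to 0.0854, set as the call begins (- or left out, the last holds). The fingers move at their own pace and stop on an object; FORCE is the grip in N (left out, the last holds). Time passes only in rows, so rows that do not move let the fingers close. It gives the time, the measured TCP pose, the force, the opening and the grip force at its end, in the units of the state.
- bot.get_obs(): the state, without advancing time (a new reading comes with each control period).
- bot.read_camera(name): name is "scene" or "side" or "wrist"; returns a dict with "color" (384x512x3 uint8, red, green, blue), "mtx" (3x3 intrinsics, pixels), "dist_coeffs" ([k1, k2, p1, p2, k3] as OpenCV has them; the pictures are not rectified), "world_from_camera" (4x4, takes a point from camera to world coordinates); the wrist camera has in their place "hand_eye" (4x4, takes a point from camera to tool coordinates, whose origin is the TCP and whose axes are the flange's). Camera axes: x right, y up, looking along -z (the intrinsics and any distortion apply to the point x, -y, -z); pixel columns grow to the right and rows downward; lengths in m; the calibration is good to about 2 mm. A picture is of the moment at which its call begins: read the wrist's pose just before it. There is no depth.
- bot.hand_in(): hands the job in; it is judged then, once.
The state is a dict: "t": time; "q": joint angles; "joint_vel": joint speeds; "joint_torque": joint torques, N m; "eef_pos": TCP position; "tool_rot": TCP orientation; "contact_force": force on the tool from outside, world axes, zero at the start; "torque": the same for the moment, N m; "gripper_width": opening from 0.0 (shut) to 1.0 (fully open); "grasp_force": force on a finger pad.
Only numpy, scipy, OpenCV 4.12 (cv2) and the standard library are available. Lean on these libraries where they do the work, as an engineer would, in place of code of your own. Each camera call takes 0.05 s, during which the arm holds its last target. There are 200 camera calls.

## Task

Load the bench feeder with all the sensor cartridges that lie on the bench: first flip up the ring pull recessed in its flush blue hatch while the hatch is still shut, then lift the hatch by it until it stands fully open. Lay the cartridges flat, one behind another, in the sloping rail inside, all with the orange nose pointing downhill, each slid down until it meets the stop or the cartridge below it. Then shut the hatch fully, fold the ring pull flat into its recess again, and leave the timer, tape roll and dish where they are.

Things in the scene. Friction and masses are not known exactly. Their poses are not given: they have to be found in the camera images.
- feeder: white steel bench feeder, 360 x 240 mm, 148 mm high, fixed to the bench, with a blue hatch in its flat top. Origin: centre of its underside; x is horizontal, from its near face (x=-180 mm) to its far face, z up. The well under the hatch is open from x=-35 to +129 mm, y=-95 to +95 mm; the top in front of it (x<-35 mm) is closed.
- hatch_hinge (a point): middle of the hatch's hinge line, on the feeder's top face (feeder x=+130, y=0, z=148 mm); the line runs along the feeder's y; axes as feeder; fixed. In the shut hatch's top a recess 76 mm wide and 24 mm deep reaches from 64 to 154 mm in front of this line and holds the ring pull.
- hatch (a joint): angle of the blue hatch (162 x 186 mm, 5 mm thick, flush with the feeder's top when shut): 0 shut; its near edge lifts up and back about the hinge; 1.57 upright, stop at 1.75 rad. Stiff hinge (0.4 N m): it stays where it is left; about 5 N at the ring lift it.
- ring_pull (a joint): angle of the steel ring pull against the hatch: 0 flat in its recess (starts at 0 to 0.15), pointing from its pivot toward the hinge; 1.57 square to the hatch; stop at 2.35 rad, leaning over toward the hatch's free edge. Stays where it is left (0.02 N m). Its pivot lies along the feeder's y, 142 mm from the hinge line and 7 mm below the hatch's top face.
- ring_bar (a point): centre of the ring pull's cross bar, 52 mm from the ring's pivot: the place to pinch, a finger on either side of the bar (flat, the recess leaves 43 mm inside the loop and 21 mm beyond the bar). The ring is a U of 9 mm round bar, 45 mm clear between its side bars. Moves with the ring; x points from pivot to bar.
- feed_rail: aluminium rail with blue lips, sloping at 20 degrees in the well, fixed. Origin: middle of its floor, 200 mm up from the lower end stop; x up the slope (away from the feeder's near face), z off the floor. Floor x=-200 (stop) to +90 mm, 40 mm wide between lips 9 mm high, with a 22 mm wide groove 3 mm deep. A tube for x<-85 mm (cover 34 mm over the floor), open above for x=-65 to +85 mm. Cartridges slide down by themselves.
- cartridge_1: sensor cartridge 1 (may be absent): white block with an orange nose at one end and a black tail at the other, 64 mm long, 34 mm wide, 26 mm high, about 0.07 kg; smooth shell, rubber foot 50 x 14 mm standing 1.5 mm out of its underside (it runs in the rail's groove). Origin at its centre; x points along its length to the orange nose, z up (grey patch and brass contacts on top).
- cartridge_2: sensor cartridge 2 (may be absent): white block with an orange nose at one end and a black tail at the other, 64 mm long, 34 mm wide, 26 mm high, about 0.07 kg; smooth shell, rubber foot 50 x 14 mm standing 1.5 mm out of its underside (it runs in the rail's groove). Origin at its centre; x points along its length to the orange nose, z up (grey patch and brass contacts on top).
- cartridge_3: sensor cartridge 3 (may be absent): white block with an orange nose at one end and a black tail at the other, 64 mm long, 34 mm wide, 26 mm high, about 0.07 kg; smooth shell, rubber foot 50 x 14 mm standing 1.5 mm out of its underside (it runs in the rail's groove). Origin at its centre; x points along its length to the orange nose, z up (grey patch and brass contacts on top).
- cartridge_4: sensor cartridge 4 (may be absent): white block with an orange nose at one end and a black tail at the other, 64 mm long, 34 mm wide, 26 mm high, about 0.07 kg; smooth shell, rubber foot 50 x 14 mm standing 1.5 mm out of its underside (it runs in the rail's groove). Origin at its centre; x points along its length to the orange nose, z up (grey patch and brass contacts on top).
- timer: white bench timer, 66 x 62 x 19 mm, bystander; origin under its centre
- tape_roll: roll of tape lying flat, 64 mm across, 19 mm high, bystander; origin under its centre
- dish_a: clear petri dish, 65 mm across, 14 mm high, bystander; origin under its centre
Mind the look-alikes: they are no part of the job. Leave any pink or turquoise look-alike of the cartridge_2 alone.

How it is judged:
By the outcome, as a careful person would: the job done as asked, in the order asked, and still so for the second after the job is handed in, with the robot touching nothing.
Of cartridge_1, cartridge_2, cartridge_3, cartridge_4 only 2 to 4 are there at a start; the rules pass over those that are not, and their reading is None.
At some moment in a run one of cartridge_1, cartridge_2, cartridge_3, cartridge_4 may be knocked a few centimetres aside while the robot is not near it.
Once in a run the grip may slacken for a moment while it holds something.
It also fails if it takes over 210 s, if anything falls off the work surface, if the arm or the gripper's body presses on something with over 40 N, if the wrist force passes 120 N, or if a joint passes its speed limit or range.

## Working session

There is one attempt and no reset: what is moved stays moved. The work goes in short steps, Python scripts to look and compute and a shell command to move; the robot and the scene stay as the last step left them, time stands still between calls to the robot, and variables do not carry over. Pictures are saved under pics/ and viewed, at most 14 in all, crops included, and the job is handed in when it is done.

```bash
ls; mkdir -p pics; cat > h.py <<'E'
import numpy as np, cv2
from station import bot
from scipy.spatial.transform import Rotation as R
def Rt():
    o=bot.get_obs(); w,x,y,z=o["tool_rot"]; T=np.eye(4); T[:3,:3]=R.from_quat([x,y,z,w]).as_matrix(); T[:3,3]=o["eef_pos"]; return T
def cam(n):
    T=Rt(); c=bot.read_camera(n)
    c["T"]=T@np.array(c["hand_eye"]) if n=="wrist" else np.array(c["world_from_camera"])
    return c
def save(c,name,s=1): cv2.imwrite("pics/"+name,cv2.resize(c["color"][:,:,::-1],None,fx=s,fy=s,interpolation=cv2.INTER_CUBIC))
def ray(c,uv):
    p=cv2.undistortPoints(np.array([[uv]],float),np.array(c["mtx"]),np.array(c["dist_coeffs"]))[0,0]
    return c["T"][:3,3], c["T"][:3,:3]@np.array([p[0],-p[1],-1.])
def on(c,uv,z):
    o,d=ray(c,uv); return o+d*(z-o[2])/d[2]
def proj(c,P):
    P=np.atleast_2d(P); q=(P-c["T"][:3,3])@c["T"][:3,:3]; q=q*[1,-1,-1]
    return cv2.projectPoints(q,np.zeros(3),np.zeros(3),np.array(c["mtx"]),np.array(c["dist_coeffs"]))[0][:,0]
E
python3 - <<'E'
from h import *
for n in("scene","side","wrist"):
    c=cam(n); save(c,n+"0.png",1.5); print(n,c["T"].round(3).tolist(),np.array(c["mtx"]).round(1).tolist())
print(bot.get_obs())
E
```

```text
pics
scene [[0.788, 0.358, -0.501, -0.177], [-0.616, 0.465, -0.636, -0.78], [0.006, 0.81, 0.587, 0.98], [0.0, 0.0, 0.0, 1.0]] [[464.2, 0.0, 258.9], [0.0, 464.2, 198.9], [0.0, 0.0, 1.0]]
side [[-0.998, 0.011, -0.062, 0.506], [-0.059, -0.531, 0.845, 1.073], [-0.024, 0.847, 0.531, 0.686], [0.0, 0.0, 0.0, 1.0]] [[400.9, 0.0, 251.0], [0.0, 400.9, 185.8], [0.0, 0.0, 1.0]]
wrist [[1.0, -0.001, 0.002, 0.675], [0.001, 0.957, 0.292, 0.074], [-0.002, -0.292, 0.957, 0.373], [0.0, 0.0, 0.0, 1.0]] [[270.2, 0.0, 250.5], [0.0, 270.2, 190.6], [0.0, 0.0, 1.0]]
{'t': 0.15, 'q': array([-0.10810904,  0.47759379,  0.02233203,  1.55619839, -0.01149399,
        1.10930346, -0.08311848]), 'joint_vel': array([-0.00010139, -0.00307111,  0.00301324, -0.00552439, -0.00109137,
        0.00142056,  0.00080539]), 'joint_torque': array([ 1.55385478e-03, -5.96924365e+01,  1.60940632e+00, -2.81490952e+01,
        1.26662746e-02,  6.56643446e-03,  5.58682734e-05]), 'eef_pos': array([6.74572210e-01, 9.69890223e-06, 2.44570743e-01]), 'tool_rot': array([-4.51847607e-04,  7.07098025e-01,  7.07115203e-01, -5.18202243e-04]), 'contact_force': array([0.16322645, 0.28719244, 0.34392396]), 'torque': array([0.00023366, 0.02193745, 0.01448491]), 'grasp_force': 0.0, 'gripper_width': 0.9996276290494992}
```

View pics/scene0.png

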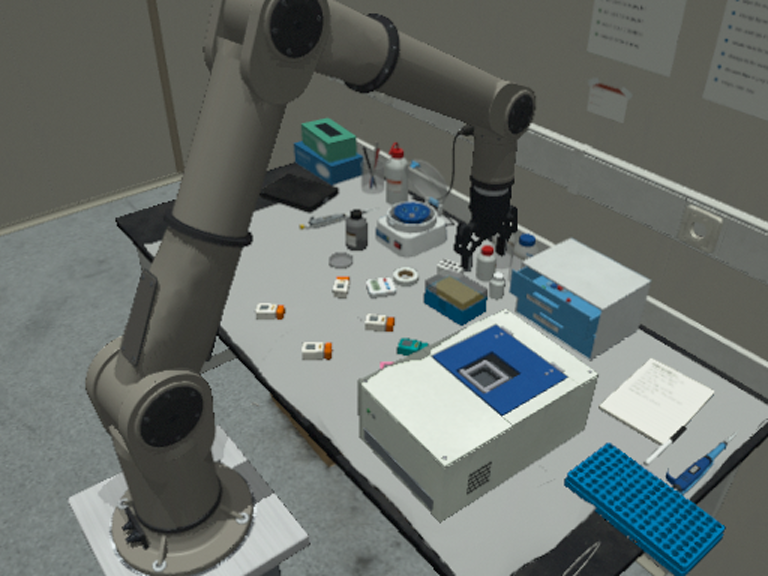

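View pics/side0.png

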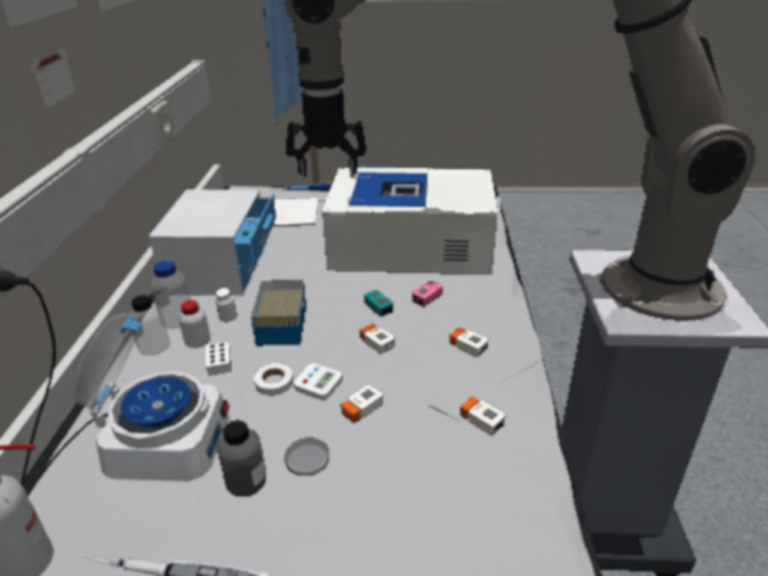

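View pics/wrist0.png

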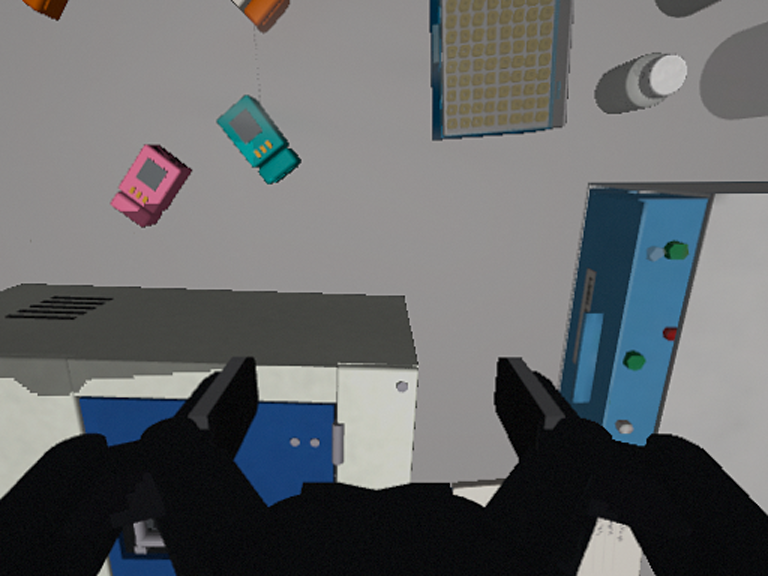

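The scene view shows 4 cartridges, at about (270,311), (342,286), (379,322) and (317,350). The pink and teal look-alikes sit by the feeder, with the hatch shut and its ring at (484,374). Next I measure.

```bash
python3 - <<'E'
from h import *
def quad(c,box,lo,hi):
    x0,y0,x1,y1=box; hsv=cv2.cvtColor(c["color"],cv2.COLOR_RGB2HSV)
    m=cv2.inRange(hsv,lo,hi); k=np.zeros_like(m); k[y0:y1,x0:x1]=m[y0:y1,x0:x1]
    return k
for n,box in(("scene",(285,210,390,280)),("side",(230,110,290,140))):
    c=cam(n); m=quad(c,box,(105,150,60),(125,255,255))
    h=cv2.convexHull(max(cv2.findContours(m,0,2)[0],key=cv2.contourArea))
    q=cv2.approxPolyDP(h,5,True)[:,0]
    print(n,"hatch"); [print(p,on(c,p,.148).round(4)) for p in q]
    o=quad(c,(0,100,512,384) if n=="scene" else (200,190,360,300),(5,170,90),(18,255,255))
    for ct in cv2.findContours(o,0,2)[0]:
        if cv2.contourArea(ct)<20: continue
        M=cv2.moments(ct); u=np.array([M["m10"],M["m01"]])/M["m00"]
        r=o*0; r[int(u[1])-22:int(u[1])+23,int(u[0])-32:int(u[0])+33]=1
        w=cv2.inRange(cv2.cvtColor(c["color"],cv2.COLOR_RGB2HSV),(0,0,195),(180,50,255))*r
        w=[k for k in cv2.findContours(w,0,2)[0]if cv2.contourArea(k)>15]
        w=min(w,key=lambda k:abs(cv2.pointPolygonTest(k,tuple(u),True)))
        M=cv2.moments(w); v=np.array([M["m10"],M["m01"]])/M["m00"]
        a,b=on(c,u,.02),on(c,v,.024); d=a-b
        print(n,"nose",u.round(1),a.round(3),"body",v.round(1),b.round(3),"yaw",np.degrees(np.arctan2(d[1],d[0])).round(0))
c=cam("scene")
for p in((360,381),(441,461),(597,373),(507,312)): print(on(c,(p[0]/1.5,p[1]/1.5),.148).round(3))
E
```

```text
scene hatch
[289 237] [ 0.4893 -0.0708  0.148 ]
[330 217] [ 0.6421 -0.0766  0.148 ]
[377 251] [ 0.6372 -0.258   0.148 ]
[334 276] [ 0.4802 -0.2524  0.148 ]
scene nose [218.2 233.6] [0.424 0.189 0.02 ] body [207.6 230.9] [0.402 0.217 0.024] yaw -51.0
scene nose [259.8 215.7] [0.586 0.181 0.02 ] body [249.6 212.4] [0.567 0.212 0.024] yaw -58.0
scene nose [186.4 207.7] [0.414 0.37  0.02 ] body [175.8 204.6] [0.392 0.403 0.024] yaw -56.0
side hatch
[283 117] [ 0.4843 -0.2336  0.148 ]
[282 136] [ 0.4888 -0.0793  0.148 ]
[234 135] [ 0.6407 -0.0856  0.148 ]
[240 116] [ 0.6345 -0.2427  0.148 ]
side nose [233.3 273.2] [0.603 0.396 0.02 ] body [243.  263.5] [0.582 0.367 0.024] yaw 55.0
side nose [312.3 269.2] [0.419 0.376 0.02 ] body [325.  274.9] [0.392 0.398 0.024] yaw -39.0
[ 0.343 -0.044  0.148]
[ 0.334 -0.267  0.148]
[ 0.689 -0.287  0.148]
[ 0.692 -0.06   0.148]
```

```bash
python3 -m inch '[[-0.026,-0.0174,0,0],[-0.026,-0.0174,0,0],[-0.026,-0.0174,0,0],[-0.026,-0.0174,0,0],[-0.026,-0.0174,0,0],[-0.026,-0.0174,0,0],[-0.026,-0.0174,0,0],[0,0,0,2.3],[0,0,0,0],[0,0,0,0]]' 0.0854
python3 - <<'E'
from h import *
c=cam("wrist"); save(c,"w1.png",1.5); np.savez("w1.npz",**{k:np.array(v) for k,v in c.items()})
# expected hatch points
H=np.array([.643,-.1678]); a=np.radians(-2.3); X=np.array([np.cos(a),np.sin(a)]);Y=np.array([-X[1],X[0]])
for dx,dy,z in((-66,38,.148),(-66,-38,.148),(-154,38,.148),(-154,-38,.148),(-90,0,.141)):
    P=H+X*dx/1e3+Y*dy/1e3; print(dx,dy,(proj(c,[*P,z])*1.5).round(0))
E
```

```text
t: 1.3
eef_pos: [0.5536, -0.1812, 0.2454]
tool_rot: [-0.0, 0.72, 0.693, 0.0]
contact_force: [-0.3, 0.8, -0.0]
gripper_width: 1.001
grasp_force: 0.0
-66 38 [[418. 199.]]
-66 -38 [[414. 328.]]
-154 38 [[257. 199.]]
-154 -38 [[268. 328.]]
-90 0 [[374. 264.]]
```

View pics/w1.png

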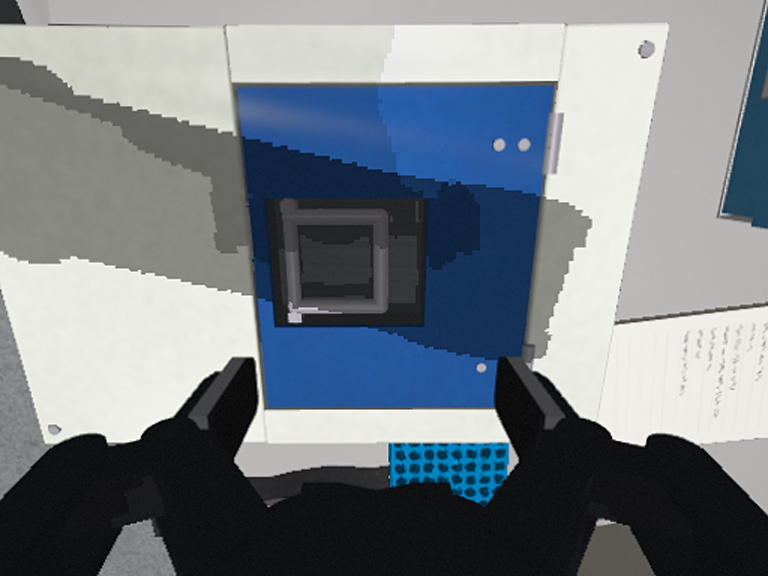

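Recess corners at (267,198), (425,198), (425,326), (275,326); cross bar centred at about (381,261). The ring lies flat.

```bash
python3 - <<'E'
from h import *
c=dict(np.load("w1.npz"))
for n,p,z in(("rec nl",(267,198),.148),("fl",(425,198),.148),("fr",(425,326),.148),("nr",(275,326),.148),("bar",(381,261),.1455),("H nl",(235,84),.148),("H fl",(556,83),.148),("Hnr",(265,408),.148),("F fl",(668,24),.148),("pivotbar",(292,264),.1455)):
    print(n,on(c,np.array(p)/1.5,z).round(4))
E
```

```text
rec nl [ 0.4961 -0.1234  0.148 ]
fl [ 0.5824 -0.1266  0.148 ]
fr [ 0.5822 -0.2021  0.148 ]
nr [ 0.4921 -0.1987  0.148 ]
bar [ 0.5571 -0.1616  0.1455]
H nl [ 0.4867 -0.0668  0.148 ]
H fl [ 0.6482 -0.0726  0.148 ]
Hnr [ 0.4796 -0.2549  0.148 ]
F fl [ 0.699  -0.0495  0.148 ]
pivotbar [ 0.5055 -0.1615  0.1455]
```

```bash
python3 -m inch '[[0.018,0,0,0],[0,0,0.02,0],[0,0,0.02,0],[0,0,0.015,0],[0,0,0.015,0],[0,0,0.01,0],[0,0,0,0],[0,0,0,0]]' 0.022 40
python3 -m inch '[[0,0,0.01,0],[0,0,0.008,0],[0,0,0.006,0],[0,0,0,0],[0,0,0,0]]'
python3 - <<'E'
from h import *
c=cam("wrist"); save(c,"w2.png",1.5)
E
```

```text
t: 2.15
eef_pos: [0.5544, -0.1637, 0.1656]
tool_rot: [0.0, 0.721, 0.693, 0.0]
contact_force: [0.2, 0.1, -0.6]
gripper_width: 0.254
grasp_force: 0.0
t: 2.65
eef_pos: [0.5539, -0.164, 0.1411]
tool_rot: [-0.0, 0.721, 0.693, -0.0]
contact_force: [0.2, -0.7, 0.1]
gripper_width: 0.255
grasp_force: 0.0
```

View pics/w2.png

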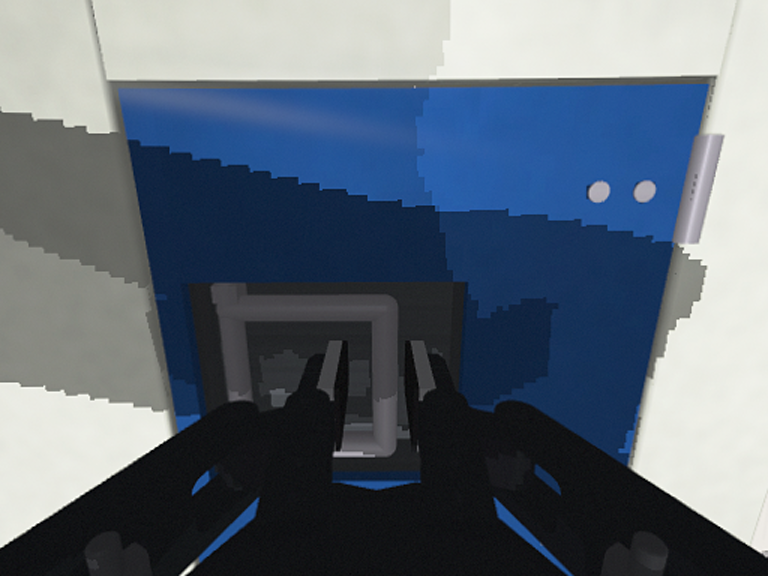

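Fingers (335, 415) straddle the bar (385), so I close and flip the ring up.

```bash
python3 -m inch '[[0,0.0025,0,0],[0,0,0,0],[0,0,0,0],[0,0,0,0],[0,0,0,0]]' 0 40
python3 -m inch '[[0,-0.0005,-0.0068,0],[0,-0.0013,-0.0067,0],[0,-0.0022,-0.0064,0],[0,-0.003,-0.0061,0],[0,-0.0038,-0.0056,0],[0,-0.0044,-0.0052,0],[0,-0.0052,-0.0044,0],[0,-0.0056,-0.0038,0],[0,-0.0061,-0.003,0],[0,-0.0064,-0.0022,0],[0,-0.0067,-0.0013,0],[0,-0.0068,-0.0005,0]]'
python3 -m inch '[[0,0,0,0],[0,0,0,0]]'
```

```text
t: 3.2
eef_pos: [0.5569, -0.1642, 0.1416]
tool_rot: [0.0, 0.721, 0.693, 0.0]
contact_force: [1.2, -1.0, 1.2]
gripper_width: 0.081
grasp_force: 39.0
t: 4.4
eef_pos: [0.5079, -0.1625, 0.197]
tool_rot: [0.004, 0.721, 0.693, 0.003]
contact_force: [3.0, -0.9, 7.6]
gripper_width: 0.083
grasp_force: 40.9
t: 4.6
eef_pos: [0.5069, -0.1625, 0.1969]
tool_rot: [0.003, 0.721, 0.693, 0.002]
contact_force: [2.3, -0.5, 13.9]
gripper_width: 0.083
grasp_force: 41.4
```

```bash
python3 - <<'E'
from h import *
a=cam("scene");b=cam("side")
A=cv2.resize(a["color"][180:300,260:400,::-1],None,fx=4,fy=4)[:480];B=cv2.resize(b["color"][60:180,210:350,::-1],None,fx=4,fy=4)
cv2.imwrite("pics/ab3.png",cv2.resize(np.hstack([A,B]),(800,343)))
print(bot.get_obs()["contact_force"],bot.get_obs()["torque"])
E
```

```text
[ 1.35890371 -0.19857874 13.49862871] [-0.13477385 -0.58845174  0.0397092 ]
```

View pics/ab3.png

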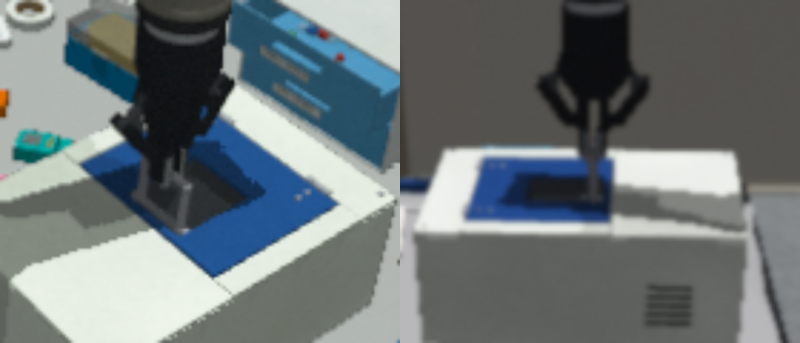

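Ring is square to the hatch and the hatch is still shut. Next the lift path.

```bash
python3 - <<'E'
from h import *
N=24; t=np.radians(np.linspace(0,98.5,N+1)); al=np.radians(np.interp(np.degrees(t),[0,20,98.5],[89,86,28]))
b=np.c_[-.142*np.cos(t)-.007*np.sin(t)+.052*np.cos(al), .142*np.sin(t)-.007*np.cos(t)+.052*np.sin(al)]
d=np.diff(b,axis=0)
r=[[0,round(x,4),round(-z,4),0] for x,z in d]
print(r[:12]);print(r[12:]);print(b[0],b[-1], np.degrees(t+al).max())
E
```

```text
[[0, np.float64(0.0004), np.float64(-0.0102), 0], [0, np.float64(0.0012), np.float64(-0.0101), 0], [0, np.float64(0.0019), np.float64(-0.0101), 0], [0, np.float64(0.0026), np.float64(-0.0099), 0], [0, np.float64(0.0036), np.float64(-0.0097), 0], [0, np.float64(0.0062), np.float64(-0.0093), 0], [0, np.float64(0.0068), np.float64(-0.0089), 0], [0, np.float64(0.0075), np.float64(-0.0084), 0], [0, np.float64(0.0081), np.float64(-0.0079), 0], [0, np.float64(0.0086), np.float64(-0.0074), 0], [0, np.float64(0.0091), np.float64(-0.0068), 0], [0, np.float64(0.0096), np.float64(-0.0062), 0]]
[[0, np.float64(0.0101), np.float64(-0.0055), 0], [0, np.float64(0.0105), np.float64(-0.0048), 0], [0, np.float64(0.0108), np.float64(-0.0041), 0], [0, np.float64(0.0111), np.float64(-0.0033), 0], [0, np.float64(0.0114), np.float64(-0.0026), 0], [0, np.float64(0.0115), np.float64(-0.0018), 0], [0, np.float64(0.0117), np.float64(-0.001), 0], [0, np.float64(0.0118), np.float64(-0.0002), 0], [0, np.float64(0.0118), np.float64(0.0006), 0], [0, np.float64(0.0118), np.float64(0.0014), 0], [0, np.float64(0.0117), np.float64(0.0022), 0], [0, np.float64(0.0115), np.float64(0.003), 0]]
[-0.14109247  0.04499208] [0.0599791  0.16588744] 126.50000000000001
```

```bash
python3 -m inch '[[0,0.0004,-0.0102,0],[0,0.0012,-0.0101,0],[0,0.0019,-0.0101,0],[0,0.0026,-0.0099,0],[0,0.0036,-0.0097,0],[0,0.0062,-0.0093,0]]' 0 60
python3 -m inch '[[0,0.0068,-0.0089,0],[0,0.0075,-0.0084,0],[0,0.0081,-0.0079,0],[0,0.0086,-0.0074,0],[0,0.0091,-0.0068,0],[0,0.0096,-0.0062,0]]'
python3 -m inch '[[0,0.0101,-0.0055,0],[0,0.0105,-0.0048,0],[0,0.0108,-0.0041,0],[0,0.0111,-0.0033,0],[0,0.0114,-0.0026,0],[0,0.0115,-0.0018,0]]'
python3 -m inch '[[0,0.0117,-0.001,0],[0,0.0118,-0.0002,0],[0,0.0118,0.0006,0],[0,0.0118,0.0014,0],[0,0.0117,0.0022,0],[0,0.0115,0.003,0],[0,0,0,0],[0,0,0,0]]'
python3 - <<'E'
from h import *
a=cam("scene");b=cam("side")
A=cv2.resize(a["color"][130:290,240:400,::-1],(400,400));B=cv2.resize(b["color"][0:180,180:360,::-1],(400,400))
cv2.imwrite("pics/ab4.png",np.hstack([A,B]))
E
```

```text
t: 5.3
eef_pos: [0.5191, -0.1628, 0.2527]
tool_rot: [-0.001, 0.721, 0.693, -0.001]
contact_force: [-1.2, -3.5, -5.3]
gripper_width: 0.077
grasp_force: 58.5
t: 5.9
eef_pos: [0.5687, -0.1646, 0.2983]
tool_rot: [-0.002, 0.721, 0.693, -0.002]
contact_force: [-6.9, -1.5, 0.6]
gripper_width: 0.074
grasp_force: 58.9
t: 6.5
eef_pos: [0.6351, -0.1669, 0.321]
tool_rot: [-0.001, 0.721, 0.693, -0.001]
contact_force: [-4.4, -0.3, 1.5]
gripper_width: 0.073
grasp_force: 58.9
t: 7.3
eef_pos: [0.7076, -0.1695, 0.3154]
tool_rot: [0.002, 0.721, 0.693, 0.002]
contact_force: [2.6, 1.0, 4.1]
gripper_width: 0.072
grasp_force: 60.1
```

View pics/ab4.png

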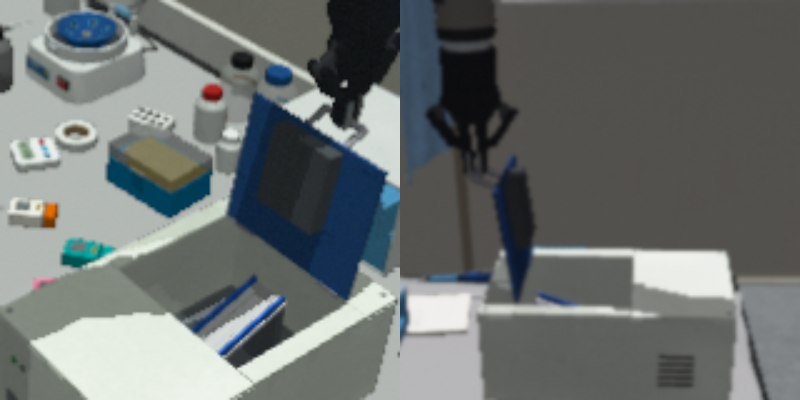

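Hatch is open slightly past upright, and the rail is visible. I let go, rise, and look into the well.

```bash
python3 -m inch '[[0,0,0,0],[0,0,0,0],[0,0,0,0],[0,0,0,0],[0,0,-0.01,0],[0,0,-0.02,0],[0,0,-0.03,0],[0,0,-0.03,0]]' 0.022
python3 -m inch '[[0,-0.035,0,0],[0,-0.035,0,0],[0,-0.035,0,0],[0,-0.035,0,0],[0,-0.01,0.03,0],[0,0,0.03,0],[0,0,0,0],[0,0,0,0]]' 0.0854
python3 - <<'E'
from h import *
c=cam("wrist"); save(c,"w5.png",1.5); np.savez("w5.npz",**{k:np.array(v) for k,v in c.items()})
s=cam("side"); cv2.imwrite("pics/s5.png",cv2.resize(s["color"][60:180,180:340,::-1],(800,600)))
E
```

```text
t: 8.2
eef_pos: [0.7053, -0.1701, 0.4057]
tool_rot: [-0.0, 0.721, 0.693, -0.0]
contact_force: [0.9, 0.1, 0.4]
gripper_width: 0.255
grasp_force: 0.0
t: 9.0
eef_pos: [0.556, -0.1641, 0.3452]
tool_rot: [0.0, 0.721, 0.693, 0.0]
contact_force: [-0.2, 0.7, 1.1]
gripper_width: 0.998
grasp_force: 0.0
```

View pics/w5.png

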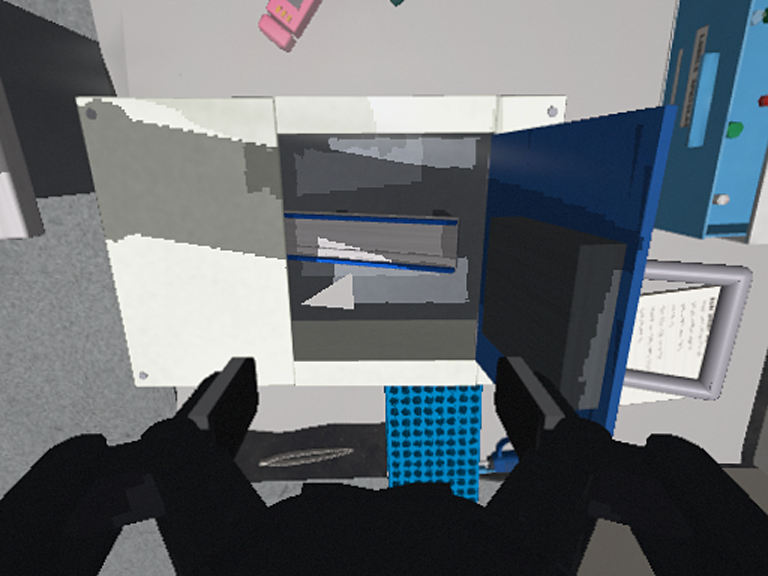

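Rail in the wrist view: lips run from about (287,214)/(290,257) to upper ends (457,222)/(453,269). Triangulating with the scene view.

```bash
python3 - <<'E'
from h import *
w=dict(np.load("w5.npz")); s=cam("scene")
cv2.imwrite("pics/s5b.png",cv2.resize(s["color"][215:275,290:370,::-1],(800,600),interpolation=cv2.INTER_CUBIC))
def tri(a,p,b,q):
    o1,d1=ray(a,p);o2,d2=ray(b,q); A=np.c_[d1,-d2]; t=np.linalg.lstsq(A,o2-o1,rcond=None)[0]
    x,y=o1+t[0]*d1,o2+t[1]*d2; return ((x+y)/2).round(4),np.linalg.norm(x-y).round(4)
hsv=cv2.cvtColor(s["color"],cv2.COLOR_RGB2HSV); m=cv2.inRange(hsv,(105,130,50),(125,255,255)); m[:235]=0;m[275:]=0;m[:,:310]=0;m[:,360:]=0
for ct in cv2.findContours(m,0,2)[0]:
    if cv2.contourArea(ct)>8:
        p=ct[:,0]; print(p[p[:,0].argmax()],p[p[:,0].argmin()])
hw=cv2.cvtColor(w["color"],cv2.COLOR_RGB2HSV); m=cv2.inRange(hw,(105,130,50),(125,255,255)); m[:130]=0;m[190:]=0;m[:,:185]=0;m[:,312:]=0
for ct in cv2.findContours(m,0,2)[0]:
    if cv2.contourArea(ct)>8:
        p=ct[:,0]; e=p[p[:,0]>=p[:,0].max()-2].mean(0); f=p[p[:,0]<=p[:,0].min()+2].mean(0); print("wrist",e,f, [on(w,e,z).round(4).tolist() for z in(.08,.1,.12)])
print(tri(w,(304.7,148),s,(341.2,242)),tri(w,(301.5,179.3),s,(353.2,249.2)))
E
```

```text
[353 250] [328 270]
[342 241] [317 261]
wrist [301.2 179.2] [192. 171.] [[0.6308, -0.1949, 0.08], [0.6272, -0.1896, 0.1], [0.6235, -0.1843, 0.12]]
wrist [303.66666667 148.        ] [190. 143.] [[0.6336, -0.1482, 0.08], [0.6299, -0.1452, 0.1], [0.6261, -0.1423, 0.12]]
(array([ 0.6288, -0.1433,  0.1054]), np.float64(0.0036)) (array([ 0.6264, -0.1876,  0.1101]), np.float64(0.0016))
```

View pics/s5b.png

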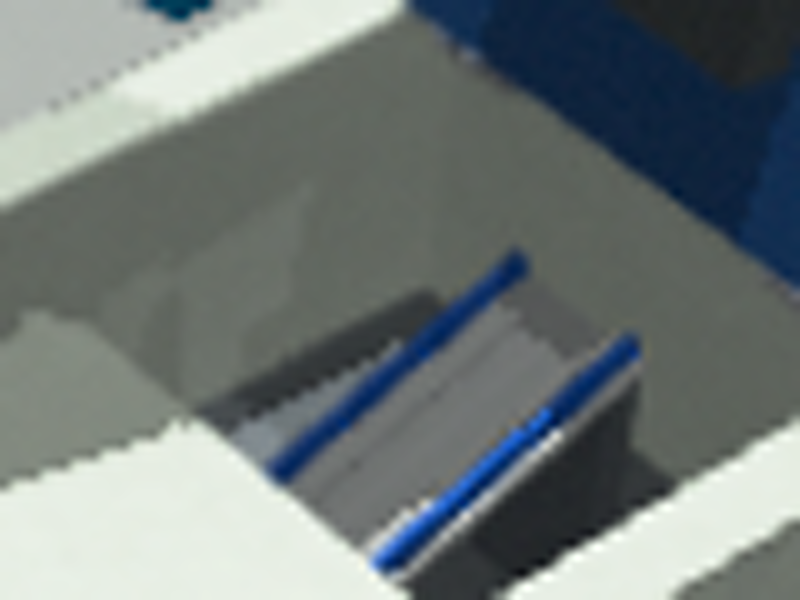

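```bash
cat >> h.py <<'E'
def tau(): 
    T=Rt(); return np.degrees(np.arctan2(T[1,0],T[0,0]))
def shift(x,y,z,t=None):
    T=Rt(); s=T[:3,:3].T@(np.array([x,y,z])-T[:3,3]); 
    dt=None if t is None else round(float((tau()-t+180)%360-180),1)
    print("tool shift",s.round(4).tolist(),"turn",dt,"tau",tau().round(1),"q7",bot.get_obs()["q"][6].round(2)); return s
def carts(c):
    "cartridges in wrist view: (centre,yaw) from orange nose + white body at top height"
    hsv=cv2.cvtColor(c["color"],cv2.COLOR_RGB2HSV); o=cv2.inRange(hsv,(4,150,70),(18,255,255)); out=[]
    for ct in cv2.findContours(o,0,2)[0]:
        if cv2.contourArea(ct)<120: continue
        top=np.array([on(c,p,.0275)[:2] for p in ct[:,0].astype(float)])
        r=cv2.minAreaRect((top*1e3).astype(np.float32)); out.append((ct,np.array(r[0])/1e3,r))
    return out
E
python3 -m inch '[[0.03,0,0,0],[0.036,0,0,0],[0.036,0,0,0],[0.036,0,0,0],[0.036,0,0,0],[0.036,0,0,0],[0.036,0,0,0],[0.036,0,0,0],[0.036,0,0,0],[0.03,0,0,0],[0.016,0,0,0]]'
python3 -m inch '[[0,0,0.03,-8.5],[0,0,0.03,-8.5],[0,0,0.03,-8.5],[0,0,0.03,-8.5],[0,0,0.025,0],[0,0,0,0],[0,0,0,0]]'
python3 - <<'E'
from h import *
w=dict(np.load("w5.npz"))
print(on(w,(192,171),.0558),on(w,(190,143),.0558))
c=cam("wrist"); save(c,"w6.png",1.5); np.savez("w6.npz",**{k:np.array(v) for k,v in c.items()})
for ct,p,r in carts(c): print(p,r,ct[:,0].mean(0))
print(tau(),bot.get_obs()["q"].round(2))
E
```

```text
t: 10.25
eef_pos: [0.5704, 0.2033, 0.3454]
tool_rot: [-0.0, 0.72, 0.694, 0.001]
contact_force: [-0.2, -0.3, -0.0]
gripper_width: 1.004
grasp_force: 0.0
t: 10.95
eef_pos: [0.5711, 0.1991, 0.2002]
tool_rot: [0.0, 0.488, 0.873, 0.0]
contact_force: [0.2, -0.3, 0.2]
gripper_width: 0.998
grasp_force: 0.0
[ 0.46234195 -0.18116543  0.0558    ] [ 0.46382734 -0.13726127  0.0558    ]
[0.59052118 0.18810764] ((590.5211791992188, 188.10763549804688), (31.271320343017578, 13.776123046875), 44.242286682128906) [259.19354839 191.87096774]
[0.43112442 0.1963063 ] ((431.1244201660156, 196.30630493164062), (31.486982345581055, 16.177133560180664), 52.26060485839844) [137.01960784 110.7254902 ]
[0.60313031 0.39017621] ((603.1303100585938, 390.17620849609375), (15.131598472595215, 31.906246185302734), 47.510887145996094) [379.39130435  32.36956522]
121.63497349578495 [-0.27  0.42 -0.22  1.76  0.11  0.97  0.02]
```

View pics/w6.png

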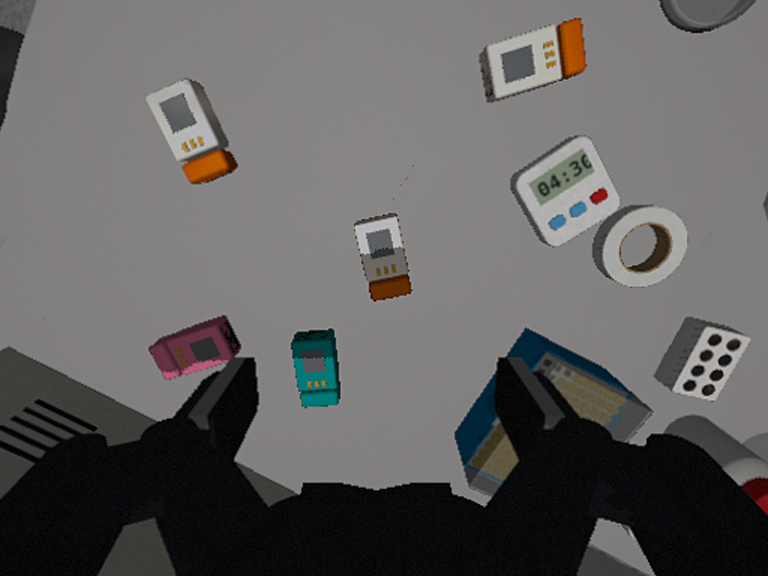

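Cartridge C is at (383,258), with its nose toward the lower right. B is upper left, D upper right, and pink and teal are at the lower left. First grasp is C.

```bash
python3 - <<'E'
from h import *
c=dict(np.load("w6.npz"))
P=np.array([on(c,np.array(p)/1.5,.0275) for p in((370,300),(411,293),(355,220),(397,213))]); print(P.round(4).tolist(),P.mean(0)); d=P[:2].mean(0)-P[2:].mean(0); print(np.degrees(np.arctan2(d[1],d[0])),np.linalg.norm(d))
shift(.5736,.2065,.07,132); shift(*P.mean(0)[:2],.07)
E
```

```text
[[0.5824, 0.172, 0.0275], [0.6067, 0.1937, 0.0275], [0.5403, 0.2196, 0.0275], [0.564, 0.2403, 0.0275]] [0.57335335 0.20639673 0.0275    ]
-48.00355720952963 0.06334267324086781
tool shift [0.0049, 0.005, 0.1311] turn -10.4 tau 121.6 q7 0.02
tool shift [0.0049, 0.0047, 0.1311] turn None tau 121.6 q7 0.02
```

```bash
python3 -m inch '[[0.005,0.005,0.03,0],[0,0,0.04,-5.2],[0,0,0.04,-5.2],[0,0,0.03,0],[0,0,0.02,0],[0,0,0.01,0],[0,0,0.004,0],[0,0,0,0],[0,0,0,0]]' 0.06 40
python3 -m inch '[[0,0,0,0],[0,0,0,0],[0,0,0,0],[0,0,0,0]]' 0
python3 -m inch '[[0,0,-0.01,0],[0,0,-0.02,0],[0,0,-0.03,0],[0,0,-0.04,0],[0,0,-0.04,0],[0,0,-0.04,0],[0,0,-0.04,0],[0,0,-0.04,0],[0,0,-0.03,0],[0,0,0,0]]'
python3 - <<'E'
from h import *
shift(.5555,-.1626,.2,-2.3)
E
```

```text
t: 11.9
eef_pos: [0.5731, 0.2069, 0.0269]
tool_rot: [0.001, 0.406, 0.914, 0.001]
contact_force: [-0.1, 0.1, 0.6]
gripper_width: 0.702
grasp_force: 0.0
t: 12.3
eef_pos: [0.5726, 0.2068, 0.0263]
tool_rot: [0.001, 0.406, 0.914, 0.001]
contact_force: [-1.1, -0.4, 6.5]
gripper_width: 0.384
grasp_force: 40.2
t: 13.3
eef_pos: [0.5737, 0.2075, 0.3211]
tool_rot: [0.003, 0.406, 0.914, 0.003]
contact_force: [0.4, 0.7, -1.6]
gripper_width: 0.387
grasp_force: 40.1
tool shift [-0.2621, -0.2626, 0.1196] turn 134.4 tau 132.1 q7 0.21
```

```bash
python3 -m inch '[[0,0,0,8.4],[0,0,0,8.4],[0,0,0,8.4],[0,0,0,8.4],[0,0,0,8.4],[0,0,0,8.4],[0,0,0,8.4],[0,0,0,8.4]]'
python3 -m inch '[[0,0,0,8.4],[0,0,0,8.4],[0,0,0,8.4],[0,0,0,8.4],[0,0,0,8.4],[0,0,0,8.4],[0,0,0,8.4],[0,0,0,8.4],[0,0,0,0]]'
python3 - <<'E'
from h import *
shift(.5555,-.1626,.14,-2.3)
E
```

```text
t: 14.1
eef_pos: [0.5712, 0.2062, 0.3144]
tool_rot: [-0.0, 0.845, 0.534, -0.001]
contact_force: [0.2, 0.4, -1.3]
gripper_width: 0.39
grasp_force: 40.1
t: 15.0
eef_pos: [0.5713, 0.2064, 0.3145]
tool_rot: [0.0, 1.0, -0.021, -0.001]
contact_force: [-0.0, 0.5, -1.6]
gripper_width: 0.39
grasp_force: 40.1
tool shift [-0.0003, 0.3692, 0.1748] turn -0.1 tau -2.4 q7 -2.03
```

```bash
python3 -m inch '[[0,0.0192,0,0],[0,0.035,0,0],[0,0.035,0,0],[0,0.035,0,0],[0,0.035,0,0],[0,0.035,0,0],[0,0.035,0,0],[0,0.035,0,0],[0,0.035,0,0],[0,0.035,0,0],[0,0.025,0,0],[0,0.01,0,0]]'
python3 -m inch '[[0,0,0.04,0],[0,0,0.04,0],[0,0,0.04,0],[0,0,0.03,0],[0,0,0.02,0],[0,0,0.01,0],[0,0,0.01,0],[0,0,0,0],[0,0,0,0]]'
python3 - <<'E'
from h import *
shift(.5555,-.1626,.104,-2.3)
s=cam("scene"); cv2.imwrite("pics/s7.png",cv2.resize(s["color"][190:280,290:410,::-1],(800,600),interpolation=cv2.INTER_CUBIC))
E
```

```text
t: 16.2
eef_pos: [0.5554, -0.1669, 0.3152]
tool_rot: [0.001, 1.0, -0.021, -0.0]
contact_force: [-0.1, -0.1, -0.2]
gripper_width: 0.387
grasp_force: 40.0
t: 17.1
eef_pos: [0.5577, -0.1625, 0.1261]
tool_rot: [0.0, 1.0, -0.02, 0.001]
contact_force: [-0.2, -0.1, 0.1]
gripper_width: 0.388
grasp_force: 40.0
tool shift [-0.0022, 0.0002, 0.0221] turn 0.0 tau -2.3 q7 -1.29
```

View pics/s7.png

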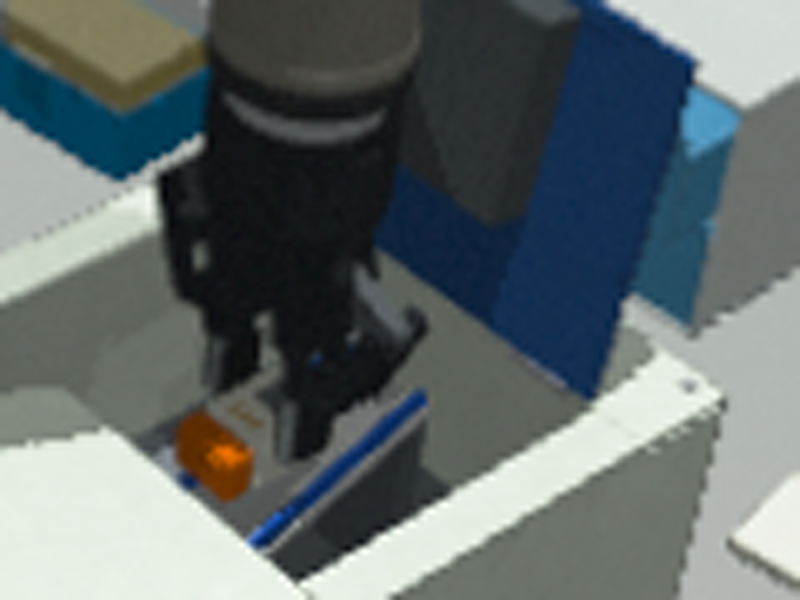

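Cartridge hangs level over the rail with its orange nose (215,455) downhill. I lower it gently.

```bash
python3 -m inch '[[-0.001,0,0.006,0],[0,0,0.006,0],[0,0,0.004,0],[0,0,0,0]]' - 25
python3 -m inch '[[0,0,0.002,0],[0,0,0.002,0],[0,0,0,0]]'
python3 -m inch '[[0,0,0.002,0],[0,0,0.001,0],[0,0,0,0]]'
python3 - <<'E'
from h import *
s=cam("scene"); cv2.imwrite("pics/s8.png",cv2.resize(s["color"][215:275,290:370,::-1],(800,600),interpolation=cv2.INTER_CUBIC))
E
```

```text
t: 17.55
eef_pos: [0.5555, -0.1626, 0.1091]
tool_rot: [-0.0, 1.0, -0.02, -0.001]
contact_force: [-2.3, -0.7, 2.7]
gripper_width: 0.386
grasp_force: 43.5
t: 17.85
eef_pos: [0.5558, -0.1628, 0.1059]
tool_rot: [-0.0, 1.0, -0.02, -0.0]
contact_force: [-3.5, 0.2, 8.3]
gripper_width: 0.386
grasp_force: 48.4
t: 18.15
eef_pos: [0.556, -0.1628, 0.1053]
tool_rot: [-0.0, 1.0, -0.02, 0.0]
contact_force: [-11.8, 2.3, 30.7]
gripper_width: 0.385
grasp_force: 60.4
```

View pics/s8.png

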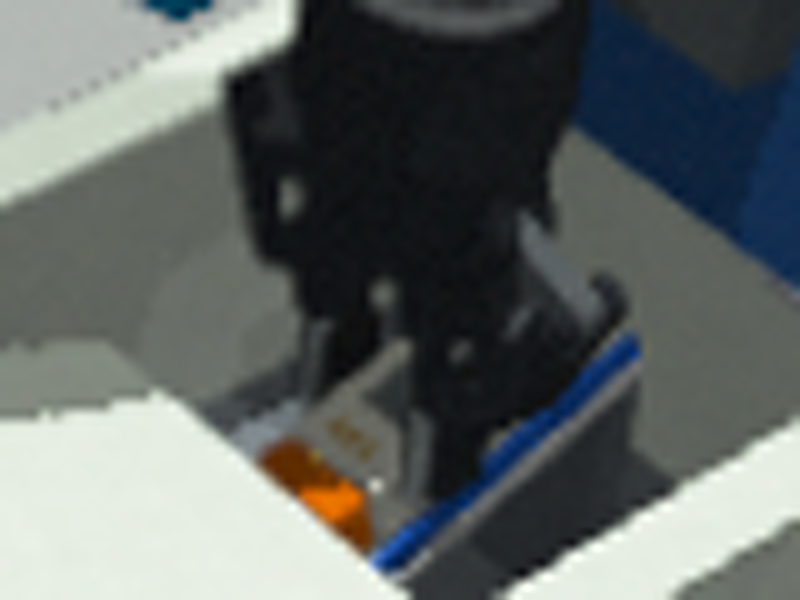

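```bash
python3 -m inch '[[0,0,-0.001,0],[0,0,0,0]]'
python3 -m inch '[[0,0,-0.001,0],[0,0,-0.001,0],[0,0,0,0],[0,0,0,0],[0,0,-0.01,0],[0,0,-0.03,0],[0,0,-0.04,0],[0,0,-0.04,0],[0,0,-0.04,0],[0,0,-0.04,0],[0,0,0,0]]' 0.07
python3 - <<'E'
from h import *
shift(.40,.215,.31,142)
c=cam("wrist");s=cam("scene");np.savez("s9.npz",**{k:np.array(v) for k,v in s.items()})
cv2.imwrite("pics/s9.png",np.vstack([cv2.resize(s["color"][215:275,290:370,::-1],(400,300),interpolation=cv2.INTER_CUBIC),cv2.resize(c["color"][:,:,::-1],(400,300))]))
for n in("scene","side"):
    c=cam(n)
    o=cv2.inRange(cv2.cvtColor(c["color"],cv2.COLOR_RGB2HSV),(5,150,80),(18,255,255))
    for ct in cv2.findContours(o,0,2)[0]:
        if cv2.contourArea(ct)>15: m=ct[:,0].mean(0); print(n,m.round(0),on(c,m,.02).round(3))
E
```

```text
t: 18.4
eef_pos: [0.556, -0.1628, 0.1054]
tool_rot: [-0.0, 1.0, -0.02, 0.0]
contact_force: [-9.5, 1.6, 21.7]
gripper_width: 0.384
grasp_force: 56.9
t: 19.5
eef_pos: [0.5589, -0.1634, 0.3121]
tool_rot: [0.001, 1.0, -0.02, 0.006]
contact_force: [0.9, -0.3, 0.8]
gripper_width: 0.822
grasp_force: 0.0
tool shift [-0.1742, -0.3717, -0.0003] turn -144.3 tau -2.3 q7 -1.35
scene [218. 233.] [0.424 0.193 0.02 ]
scene [187. 208.] [0.413 0.368 0.02 ]
side [234. 274.] [0.601 0.397 0.02 ]
side [313. 270.] [0.418 0.378 0.02 ]
side [304. 223.] [0.428 0.198 0.02 ]
```

View pics/s9.png

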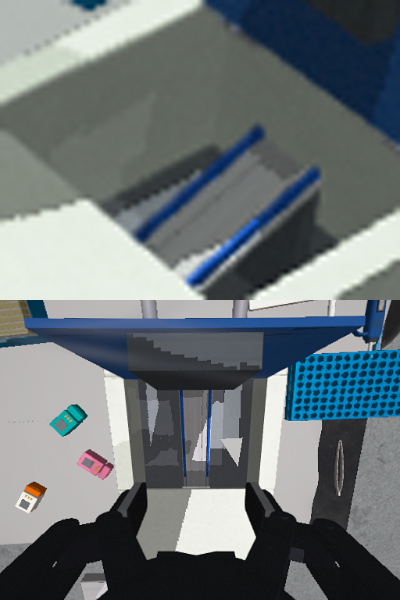

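Cartridge slid down out of sight into the tube; the rail's open part is empty again. B is next.

```bash
python3 -m inch '[[-0.0136,-0.0307,0,0],[-0.0136,-0.0307,0,0],[-0.0136,-0.0307,0,0],[-0.0136,-0.0307,0,0],[-0.0136,-0.0307,0,0],[-0.0136,-0.0307,0,0],[-0.0136,-0.0307,0,0],[-0.0136,-0.0307,0,0],[-0.0136,-0.0307,0,0],[-0.0136,-0.0307,0,0],[-0.0136,-0.0307,0,0],[-0.0136,-0.0307,0,0]]'
python3 -m inch '[[0,0,0.02,-8.5],[0,0,0.02,-8.5],[0,0,0.02,-8.5],[0,0,0.02,-8.5],[0,0,0.02,-8.5],[0,0,0.01,-8.5],[0,0,0,-8.5],[0,0,0,-8.5],[0,0,0,-8.5]]' 0.0854
python3 -m inch '[[0,0,0,-8.5],[0,0,0,-8.5],[0,0,0,-8.5],[0,0,0,-8.5],[0,0,0,-8.5],[0,0,0,-8.5],[0,0,0,-8.5],[0,0,0,-8.5],[0,0,0,0],[0,0,0,0]]'
cat >> h.py <<'E'
def look(tag):
    c=cam("wrist"); save(c,tag+".png",1.5); np.savez(tag+".npz",**{k:np.array(v) for k,v in c.items()})
    print("tcp",Rt()[:3,3].round(4),"tau",tau().round(1),"q",bot.get_obs()["q"].round(2))
    hsv=cv2.cvtColor(c["color"],cv2.COLOR_RGB2HSV); wh=cv2.inRange(hsv,(0,0,185),(180,45,255))
    for ct,p,r in carts(c):
        (w,h),a=r[1],r[2]; na=a+90 if w>h else a
        # white body centroid near the nose decides the sign
        k=np.zeros_like(wh); m=ct[:,0].mean(0); cv2.circle(k,tuple(int(v) for v in m),38,255,-1); k&=wh
        v=np.argwhere(k).mean(0)[::-1] if k.any() else m
        d=p-on(c,v,.0275)[:2]; n=np.array([np.cos(np.radians(na)),np.sin(np.radians(na))])
        if n@d<0: n=-n
        print("nose",p.round(4),"size",np.round((w,h),1),"yaw",np.degrees(np.arctan2(n[1],n[0])).round(1),"centre",(p-.025*n).round(4))
E
python3 -c "
from h import *
look('w10')"
```

```text
t: 20.9
eef_pos: [0.4065, 0.213, 0.3039]
tool_rot: [0.001, 1.0, -0.02, -0.001]
contact_force: [1.3, -0.4, 0.3]
gripper_width: 0.821
grasp_force: 0.0
t: 21.8
eef_pos: [0.4068, 0.2117, 0.1938]
tool_rot: [-0.0, 0.796, 0.606, -0.002]
contact_force: [-0.6, 0.4, -0.1]
gripper_width: 0.999
grasp_force: 0.0
t: 22.8
eef_pos: [0.4073, 0.2119, 0.1944]
tool_rot: [-0.001, 0.326, 0.945, -0.001]
contact_force: [-0.1, 0.1, 0.0]
gripper_width: 0.999
grasp_force: 0.0
tcp [0.4074 0.212  0.1946] tau 142.0 q [-0.33  0.21 -0.32  2.09  0.08  0.86  0.21]
nose [0.4159 0.1639] size [30.6 13.9] yaw -41.8 centre [0.3973 0.1806]
nose [0.599  0.3911] size [19.2 33.4] yaw 52.3 centre [0.5837 0.3713]
nose [0.4167 0.373 ] size [37.  16.2] yaw -42.2 centre [0.3981 0.3898]
```

```bash
python3 - <<'E'
from h import *
for n in("scene","side"):
    c=cam(n)
    o=cv2.inRange(cv2.cvtColor(c["color"],cv2.COLOR_RGB2HSV),(5,150,80),(18,255,255))
    for ct in cv2.findContours(o,0,2)[0]:
        if cv2.contourArea(ct)>15: m=ct[:,0].mean(0); print(n,m.round(0),on(c,m,.02).round(3))
c=dict(np.load("w10.npz"))
for ct,p,r in carts(c): print(ct[:,0].mean(0).round(0), cv2.boundingRect(ct))
shift(.3973,.1806,.026,138.2)
E
```

```text
scene [221. 240.] [0.412 0.157 0.02 ]
scene [187. 208.] [0.413 0.368 0.02 ]
side [234. 274.] [0.602 0.397 0.02 ]
side [313. 270.] [0.418 0.378 0.02 ]
side [308. 216.] [0.417 0.167 0.02 ]
[224. 209.] (210, 202, 27, 13)
[476. 210.] (466, 198, 21, 28)
[378.  90.] (363, 82, 38, 18)
tool shift [-0.0113, -0.0312, 0.169] turn 3.9 tau 142.1 q7 0.21
```

B was knocked aside and is now at about (.397,.181). I move over it and re-measure.

```bash
python3 -m inch '[[-0.006,-0.015,0.01,0],[-0.005,-0.016,0.01,3.9],[0,0,0.01,0],[0,0,0,0],[0,0,0,0]]'
python3 -c "
from h import *
look('w11'); shift(.397,.181,.026,138.2)"
```

```text
t: 23.45
eef_pos: [0.3979, 0.182, 0.1654]
tool_rot: [-0.0, 0.355, 0.935, 0.0]
contact_force: [-0.6, 0.9, -0.4]
gripper_width: 0.996
grasp_force: 0.0
tcp [0.3981 0.1821 0.1657] tau 138.4 q [-0.3   0.21 -0.3   2.16  0.09  0.78  0.19]
nose [0.4158 0.1632] size [30.7 13.5] yaw -41.6 centre [0.3971 0.1798]
nose [0.416  0.3713] size [39.5 15.4] yaw -42.2 centre [0.3975 0.3881]
tool shift [0.0, -0.0017, 0.1397] turn 0.2 tau 138.4 q7 0.19
```

```bash
python3 -m inch '[[-0.001,-0.002,0.03,0],[0,0,0.03,0],[0,0,0.03,0],[0,0,0.025,0],[0,0,0.015,0],[0,0,0.007,0],[0,0,0.003,0],[0,0,0,0],[0,0,0,0]]' 0.06 40
python3 -m inch '[[0,0,0,0],[0,0,0,0],[0,0,0,0],[0,0,0,0]]' 0
python3 -m inch '[[0,0,-0.01,0],[0,0,-0.02,0],[0,0,-0.03,0],[0,0,-0.04,0],[0,0,-0.04,0],[0,0,-0.04,0],[0,0,-0.04,0],[0,0,-0.04,0],[0,0,-0.03,0],[0,0,0,0]]'
python3 - <<'E'
from h import *
shift(.5555,-.1626,.315,-2.3)
E
```

```text
t: 24.4
eef_pos: [0.3976, 0.1793, 0.0261]
tool_rot: [0.001, 0.356, 0.935, 0.001]
contact_force: [-0.1, -0.2, 0.1]
gripper_width: 0.7
grasp_force: 0.0
t: 24.8
eef_pos: [0.3975, 0.1792, 0.026]
tool_rot: [0.0, 0.356, 0.935, 0.0]
contact_force: [-2.0, 0.9, 5.5]
gripper_width: 0.387
grasp_force: 39.6
t: 25.8
eef_pos: [0.3984, 0.18, 0.3201]
tool_rot: [0.003, 0.356, 0.935, 0.003]
contact_force: [0.6, 0.8, -0.3]
gripper_width: 0.388
grasp_force: 40.5
tool shift [-0.3451, -0.1513, 0.0051] turn 140.6 tau 138.3 q7 0.27
```

```bash
python3 -m inch '[[0,0,0,8.27],[0,0,0,8.27],[0,0,0,8.27],[0,0,0,8.27],[0,0,0,8.27],[0,0,0,8.27],[0,0,0,8.27],[0,0,0,8.27],[0,0,0,8.27]]'
python3 -m inch '[[0,0,0,8.27],[0,0,0,8.27],[0,0,0,8.27],[0,0,0,8.27],[0,0,0,8.27],[0,0,0,8.27],[0,0,0,8.27],[0,0,0,8.27],[0,0,0,0]]'
python3 -m inch '[[0.0142,0.028,0,0],[0.0142,0.028,0,0],[0.0142,0.028,0,0],[0.0142,0.028,0,0],[0.0142,0.028,0,0],[0.0142,0.028,0,0],[0.0142,0.028,0,0],[0.0142,0.028,0,0],[0.0142,0.028,0,0],[0.0142,0.028,0,0],[0.0142,0.028,0,0],[0.0142,0.028,0,0]]'
python3 -m inch '[[0,0,0,0],[0,0,0,0]]'
python3 -c "
from h import *
shift(.5555,-.1626,.126,-2.3)"
```

```text
t: 26.7
eef_pos: [0.3961, 0.1785, 0.3145]
tool_rot: [-0.0, 0.85, 0.527, -0.001]
contact_force: [0.6, -0.1, -0.7]
gripper_width: 0.384
grasp_force: 40.5
t: 27.6
eef_pos: [0.3962, 0.1785, 0.3147]
tool_rot: [0.0, 1.0, -0.021, -0.001]
contact_force: [0.1, -0.1, -1.1]
gripper_width: 0.386
grasp_force: 40.5
t: 28.8
eef_pos: [0.5537, -0.1646, 0.3148]
tool_rot: [-0.0, 1.0, -0.018, -0.001]
contact_force: [1.0, 0.2, -1.5]
gripper_width: 0.386
grasp_force: 40.4
t: 29.0
eef_pos: [0.5533, -0.1639, 0.3145]
tool_rot: [-0.0, 1.0, -0.019, -0.001]
contact_force: [-0.3, 0.7, -0.9]
gripper_width: 0.387
grasp_force: 40.4
tool shift [0.0025, -0.0013, 0.1885] turn 0.1 tau -2.2 q7 -1.41
```

```bash
python3 -m inch '[[0.0025,-0.0013,0.03,0],[0,0,0.04,0],[0,0,0.04,0],[0,0,0.03,0],[0,0,0.02,0],[0,0,0.015,0],[0,0,0.008,0],[0,0,0.0055,0],[0,0,0,0],[0,0,0,0]]'
python3 -c "
from h import *
shift(.5555,-.1626,.109,-2.3)"
```

```text
t: 30.0
eef_pos: [0.5568, -0.1623, 0.1276]
tool_rot: [0.0, 1.0, -0.02, 0.001]
contact_force: [0.1, -0.1, -1.2]
gripper_width: 0.386
grasp_force: 40.4
tool shift [-0.0013, 0.0004, 0.0185] turn 0.0 tau -2.3 q7 -1.41
```

```bash
python3 -m inch '[[-0.001,0,0.006,0],[0,0,0.006,0],[0,0,0.0055,0],[0,0,0.002,0],[0,0,0.0015,0],[0,0,0,0],[0,0,0,0]]' - 25
python3 -m inch '[[0,0,-0.001,0],[0,0,-0.001,0],[0,0,0,0],[0,0,0,0],[0,0,0,0],[0,0,-0.01,0],[0,0,-0.03,0],[0,0,-0.04,0],[0,0,-0.04,0],[0,0,-0.04,0],[0,0,-0.04,0],[0,0,0,0]]' 0.07
cat >> h.py <<'E'
def oranges():
    for n in("scene","side","wrist"):
        c=cam(n); o=cv2.inRange(cv2.cvtColor(c["color"],cv2.COLOR_RGB2HSV),(5,150,60),(18,255,255))
        for ct in cv2.findContours(o,0,2)[0]:
            if cv2.contourArea(ct)>6: m=ct[:,0].mean(0); print(n,m.round(0),on(c,m,.02).round(3),"area",cv2.contourArea(ct))
def railwell(tag):
    "white/orange/black change in the well versus the empty scene shot s9"
    a=dict(np.load("s9.npz"))["color"]; s=cam("scene"); save(s,tag+".png",1.5); d=cv2.absdiff(a,s["color"]).max(2)[215:275,300:365]
    print("well diff px",int((d>40).sum()), np.argwhere(d>40).mean(0)[::-1]+[300,215] if (d>40).any() else "")
E
python3 -c "
from h import *
oranges(); railwell('s12'); shift(.3975,.389,.31,138)"
```

```text
t: 30.7
eef_pos: [0.5549, -0.1627, 0.1059]
tool_rot: [0.0, 1.0, -0.02, -0.0]
contact_force: [-2.8, -0.2, 5.2]
gripper_width: 0.384
grasp_force: 45.5
t: 31.9
eef_pos: [0.5582, -0.1632, 0.315]
tool_rot: [0.001, 1.0, -0.02, 0.006]
contact_force: [0.2, -0.9, 0.5]
gripper_width: 0.822
grasp_force: 0.0
scene [187. 208.] [0.414 0.368 0.02 ] area 29.5
side [234. 274.] [0.602 0.397 0.02 ] area 85.0
side [313. 270.] [0.418 0.378 0.02 ] area 48.0
well diff px 47 [314.0212766  260.29787234]
tool shift [-0.179, -0.5445, -0.0026] turn -140.3 tau -2.3 q7 -1.42
```

```bash
python3 -c "
from h import *
a=dict(np.load('s9.npz'))['color'][215:275,300:365].astype(int); s=cam('scene')['color'][215:275,300:365].astype(int)
k=np.abs(a-s).max(2)>40; p=np.argwhere(k); print(p.min(0)[::-1]+[300,215],p.max(0)[::-1]+[300,215]); print(a[k].mean(0),s[k].mean(0)); print(np.c_[p[::4,::-1]+[300,215],a[k][::4],s[k][::4]])"
```

```text
[300 255] [341 269]
[204.34042553 213.82978723 210.78723404] [119.74468085 128.31914894 125.70212766]
[[305 255 198 209 194 131 137 128]
 [303 256 214 224 211 129 138 127]
 [307 256 231 238 228 132 140 129]
 [301 257 215 225 211 130 138 127]
 [305 257 230 238 227 130 138 127]
 [300 258 230 237 226 132 139 128]
 [304 258 229 236 225 130 137 127]
 [302 259 229 237 226 129 139 128]
 [333 264 194 200 198 111 114 114]
 [328 266 191 196 194 112 115 114]
 [327 267 199 204 203 112 115 115]
 [327 268 210 215 213 151 156 155]]
```

Only shadows changed, so the well is clear. Cartridge A next.

```bash
python3 -m inch '[[-0.0112,-0.034,0,0],[-0.0112,-0.034,0,0],[-0.0112,-0.034,0,0],[-0.0112,-0.034,0,0],[-0.0112,-0.034,0,0],[-0.0112,-0.034,0,0],[-0.0112,-0.034,0,0],[-0.0112,-0.034,0,0]]' 0.0854
python3 -m inch '[[-0.0112,-0.034,0,0],[-0.0112,-0.034,0,0],[-0.0112,-0.034,0,0],[-0.0112,-0.034,0,0],[-0.0112,-0.034,0,0],[-0.0112,-0.034,0,0],[-0.0112,-0.034,0,0],[-0.0112,-0.034,0,0],[0,0,0,0]]'
python3 -m inch '[[0,0,0.02,-8.25],[0,0,0.02,-8.25],[0,0,0.02,-8.25],[0,0,0.02,-8.25],[0,0,0.02,-8.25],[0,0,0.015,-8.25],[0,0,0,-8.25],[0,0,0,-8.25],[0,0,0,-8.25]]'
python3 -m inch '[[0,0,0,-8.25],[0,0,0,-8.25],[0,0,0,-8.25],[0,0,0,-8.25],[0,0,0,-8.25],[0,0,0,-8.25],[0,0,0,-8.25],[0,0,0,-8.25],[0,0,0,0],[0,0,0,0]]'
python3 -c "
from h import *
look('w13'); shift(.3975,.389,.026,138)"
```

```text
t: 32.95
eef_pos: [0.4755, 0.114, 0.3065]
tool_rot: [0.0, 1.0, -0.02, -0.001]
contact_force: [1.1, 0.2, 0.4]
gripper_width: 1.004
grasp_force: 0.0
t: 33.85
eef_pos: [0.3945, 0.393, 0.3063]
tool_rot: [-0.0, 1.0, -0.016, -0.002]
contact_force: [0.3, -0.6, -0.9]
gripper_width: 0.997
grasp_force: 0.0
t: 34.75
eef_pos: [0.3977, 0.3871, 0.1914]
tool_rot: [0.0, 0.808, 0.59, -0.001]
contact_force: [-0.8, 0.5, -0.2]
gripper_width: 0.998
grasp_force: 0.0
t: 35.75
eef_pos: [0.398, 0.3875, 0.192]
tool_rot: [-0.0, 0.361, 0.933, -0.001]
contact_force: [-0.6, -0.1, -0.2]
gripper_width: 0.999
grasp_force: 0.0
tcp [0.398  0.3878 0.1922] tau 137.7 q [-0.26  0.46 -0.8   1.85  0.39  0.99 -0.39]
nose [0.4185 0.3777] size [30.9 13.2] yaw -42.2 centre [0.4    0.3945]
tool shift [0.0012, 0.0008, 0.1662] turn -0.3 tau 137.7 q7 -0.39
```

```bash
python3 -m inch '[[0.003,0.0063,0.03,0],[0,0,0.03,0],[0,0,0.03,0],[0,0,0.03,0],[0,0,0.025,0],[0,0,0.012,0],[0,0,0.006,0],[0,0,0.003,0],[0,0,0,0],[0,0,0,0]]' 0.06 40
python3 -m inch '[[0,0,0,0],[0,0,0,0],[0,0,0,0],[0,0,0,0]]' 0
python3 -m inch '[[0,0,-0.01,0],[0,0,-0.02,0],[0,0,-0.03,0],[0,0,-0.04,0],[0,0,-0.04,0],[0,0,-0.04,0],[0,0,-0.04,0],[0,0,-0.04,0],[0,0,-0.03,0],[0,0,0,0]]'
python3 -m inch '[[0,0,0,8.24],[0,0,0,8.24],[0,0,0,8.24],[0,0,0,8.24],[0,0,0,8.24],[0,0,0,8.24],[0,0,0,8.24],[0,0,0,8.24],[0,0,0,8.24]]'
python3 -m inch '[[0,0,0,8.24],[0,0,0,8.24],[0,0,0,8.24],[0,0,0,8.24],[0,0,0,8.24],[0,0,0,8.24],[0,0,0,8.24],[0,0,0,8.24],[0,0,0,0]]'
python3 -c "
from h import *
shift(.5555,-.1626,.315,-2.3)"
```

```text
t: 36.8
eef_pos: [0.4006, 0.3956, 0.0278]
tool_rot: [0.0, 0.359, 0.933, 0.001]
contact_force: [0.8, 0.7, -0.3]
gripper_width: 0.703
grasp_force: 0.0
t: 37.2
eef_pos: [0.4003, 0.3952, 0.0275]
tool_rot: [0.0, 0.359, 0.933, 0.0]
contact_force: [-1.1, -2.0, 5.4]
gripper_width: 0.384
grasp_force: 40.0
t: 38.2
eef_pos: [0.4007, 0.3971, 0.322]
tool_rot: [0.002, 0.359, 0.933, 0.004]
contact_force: [1.0, -0.4, -0.4]
gripper_width: 0.386
grasp_force: 40.0
t: 39.1
eef_pos: [0.3995, 0.3946, 0.316]
tool_rot: [0.0, 0.85, 0.526, -0.001]
contact_force: [-0.8, 0.3, -0.4]
gripper_width: 0.383
grasp_force: 40.0
t: 40.0
eef_pos: [0.3995, 0.3946, 0.3161]
tool_rot: [0.001, 1.0, -0.019, -0.0]
contact_force: [0.1, 0.4, -0.5]
gripper_width: 0.387
grasp_force: 40.0
tool shift [0.177, 0.5509, 0.0016] turn 0.1 tau -2.2 q7 -2.61
```

16 rows of (0.0111, 0.0344), then a pause.

```bash
python3 -m inch '[[0.0111,0.0344,0,0],[0.0111,0.0344,0,0],[0.0111,0.0344,0,0],[0.0111,0.0344,0,0],[0.0111,0.0344,0,0],[0.0111,0.0344,0,0],[0.0111,0.0344,0,0],[0.0111,0.0344,0,0]]'
python3 -m inch '[[0.0111,0.0344,0,0],[0.0111,0.0344,0,0],[0.0111,0.0344,0,0],[0.0111,0.0344,0,0],[0.0111,0.0344,0,0],[0.0111,0.0344,0,0],[0.0111,0.0344,0,0],[0.0111,0.0344,0,0],[0,0,0,0],[0,0,0,0]]'
python3 -c "
from h import *
shift(.5555,-.1626,.128,-2.3)"
```

```text
t: 40.8
eef_pos: [0.4784, 0.1152, 0.3165]
tool_rot: [0.0, 1.0, -0.016, -0.0]
contact_force: [0.4, -0.1, 0.1]
gripper_width: 0.383
grasp_force: 40.0
t: 41.8
eef_pos: [0.5567, -0.1621, 0.316]
tool_rot: [-0.0, 1.0, -0.018, -0.001]
contact_force: [-0.2, 0.4, -0.7]
gripper_width: 0.387
grasp_force: 40.1
tool shift [-0.0009, 0.0006, 0.188] turn 0.3 tau -2.0 q7 -1.44
```

```bash
python3 -m inch '[[-0.001,0.0006,0.03,0.3],[0,0,0.04,0],[0,0,0.04,0],[0,0,0.03,0],[0,0,0.02,0],[0,0,0.015,0],[0,0,0.008,0],[0,0,0.005,0],[0,0,0,0],[0,0,0,0]]'
python3 -m inch '[[-0.001,0,0.006,0],[0,0,0.006,0],[0,0,0.0055,0],[0,0,0.002,0],[0,0,0.0015,0],[0,0,0,0],[0,0,0,0]]' - 25
python3 -m inch '[[0,0,-0.001,0],[0,0,-0.001,0],[0,0,0,0],[0,0,0,0],[0,0,0,0],[0,0,-0.01,0],[0,0,-0.03,0],[0,0,-0.04,0],[0,0,-0.04,0],[0,0,-0.04,0],[0,0,-0.04,0],[0,0,0,0]]' 0.07
python3 -c "
from h import *
oranges(); railwell('s14')
a=dict(np.load('s9.npz'))['color'][215:275,300:365].astype(int); s=cam('scene')['color'][215:275,300:365].astype(int)
k=np.abs(a-s).max(2)>40; p=np.argwhere(k); print(np.c_[p[::5,::-1]+[300,215],a[k][::5],s[k][::5]])
shift(.587,.372,.31,47.5)"
```

```text
t: 42.8
eef_pos: [0.5567, -0.162, 0.1296]
tool_rot: [0.0, 1.0, -0.021, 0.001]
contact_force: [0.4, -0.5, -1.0]
gripper_width: 0.388
grasp_force: 40.1
t: 43.5
eef_pos: [0.5547, -0.1624, 0.1079]
tool_rot: [0.0, 1.0, -0.021, -0.0]
contact_force: [-2.3, -0.1, 5.1]
gripper_width: 0.386
grasp_force: 44.9
t: 44.7
eef_pos: [0.558, -0.1627, 0.317]
tool_rot: [0.001, 1.0, -0.021, 0.006]
contact_force: [-0.5, -0.0, -0.8]
gripper_width: 0.819
grasp_force: 0.0
side [234. 274.] [0.602 0.397 0.02 ] area 85.0
wrist [250. 218.] [ 0.453 -0.158  0.02 ] area 146.0
well diff px 84 [314.33333333 261.01190476]
[[305 255 198 209 194 129 137 127]
 [304 256 216 225 212 130 138 128]
 [309 256 159 168 158 105 111 105]
 [304 257 230 237 226 130 139 128]
 [309 257 221 230 218 124 132 122]
 [303 258 228 236 225 129 139 127]
 [308 258 229 237 226 131 138 128]
 [303 259 229 237 226 130 137 127]
 [340 259  43 103 207  41  66 116]
 [303 260 229 237 226 130 138 128]
 [318 261  19  42  86  80  86  94]
 [318 263  74  86 100 117 120 112]
 [331 265 196 201 198 113 115 115]
 [328 266 191 196 194 112 115 113]
 [322 267 173 180 171 225 230 220]
 [329 267 209 215 213 113 116 115]
 [328 268 208 214 212 113 116 114]]
tool shift [0.0102, -0.5348, -0.0013] turn -49.9 tau -2.4 q7 -1.45
```

Wrist sees the third nose where the stack of three should put it (within ~2 mm). Last is D.

```bash
python3 -m inch '[[0.0006,-0.0334,0,0],[0.0006,-0.0334,0,0],[0.0006,-0.0334,0,0],[0.0006,-0.0334,0,0],[0.0006,-0.0334,0,0],[0.0006,-0.0334,0,0],[0.0006,-0.0334,0,0],[0.0006,-0.0334,0,0]]'
python3 -m inch '[[0.0006,-0.0334,0,0],[0.0006,-0.0334,0,0],[0.0006,-0.0334,0,0],[0.0006,-0.0334,0,0],[0.0006,-0.0334,0,0],[0.0006,-0.0334,0,0],[0.0006,-0.0334,0,0],[0.0006,-0.0334,0,0],[0,0,0,0]]'
python3 -m inch '[[0,0,0.02,-8.5],[0,0,0.02,-8.5],[0,0,0.02,-8.5],[0,0,0.02,-8.5],[0,0,0.02,-8.5],[0,0,0.015,-8.5],[0,0,0,0],[0,0,0,0]]'
python3 -c "
from h import *
look('w15'); shift(.587,.371,.026,50)"
```

```text
t: 45.75
eef_pos: [0.5705, 0.1058, 0.3083]
tool_rot: [0.0, 1.0, -0.021, -0.001]
contact_force: [-0.2, -0.3, 0.3]
gripper_width: 0.82
grasp_force: 0.0
t: 46.65
eef_pos: [0.5844, 0.3773, 0.3073]
tool_rot: [-0.001, 1.0, -0.017, -0.002]
contact_force: [-0.6, 1.0, -0.2]
gripper_width: 0.821
grasp_force: 0.0
t: 47.45
eef_pos: [0.5872, 0.3706, 0.1941]
tool_rot: [0.0, 0.912, 0.409, -0.001]
contact_force: [-0.4, 0.4, 0.2]
gripper_width: 0.819
grasp_force: 0.0
tcp [0.5875 0.3711 0.1951] tau 48.4 q [-0.36  0.59 -0.44  1.53  0.27  1.08 -1.58]
tool shift [-0.0005, -0.0003, 0.1691] turn -1.6 tau 48.4 q7 -1.58
```

```bash
python3 -c "
from h import *
c=dict(np.load('w15.npz')); print(proj(c,[[.605,.391,.027],[.587,.371,.027]]).round(0))
hsv=cv2.cvtColor(c['color'],cv2.COLOR_RGB2HSV)
for lo in((2,120,30),):
    o=cv2.inRange(hsv,lo,(20,255,255))
    for ct in cv2.findContours(o,0,2)[0]:
        if cv2.contourArea(ct)>30:
            top=np.array([on(c,p,.0275)[:2] for p in ct[:,0].astype(float)]); r=cv2.minAreaRect((top*1e3).astype(np.float32)); print(cv2.boundingRect(ct),cv2.contourArea(ct),r)
    print(hsv[150,250],hsv[130,240])
oranges()"
```

```text
[[251. 153.]
 [250. 177.]]
(235, 142, 30, 17) 420.5 ((606.15087890625, 393.97442626953125), (17.475093841552734, 31.737470626831055), 48.36320877075195)
(382, 118, 27, 19) 48.5 ((737.5537719726562, 306.7001037597656), (9.600342750549316, 29.889694213867188), 89.214599609375)
(392, 100, 17, 13) 34.5 ((754.3203735351562, 324.7938537597656), (5.058104515075684, 21.833106994628906), 20.320905685424805)
[ 13 255  68] [ 10   6 132]
side [234. 275.] [0.6   0.401 0.02 ] area 74.0
wrist [249. 153.] [0.604 0.392 0.02 ] area 354.5
```

```bash
python3 -m inch '[[0.0025,-0.0015,0.03,0],[0,0,0.03,0],[0,0,0.03,0],[0,0,0.03,0],[0,0,0.025,0],[0,0,0.014,0],[0,0,0.007,0],[0,0,0.003,0],[0,0,0,0],[0,0,0,0]]' 0.06 40
python3 -m inch '[[0,0,0,0],[0,0,0,0],[0,0,0,0],[0,0,0,0]]' 0
python3 -m inch '[[0,0,-0.01,0],[0,0,-0.02,0],[0,0,-0.03,0],[0,0,-0.04,0],[0,0,-0.04,0],[0,0,-0.04,0],[0,0,-0.04,0],[0,0,-0.04,0],[0,0,-0.03,0],[0,0,0,0]]'
python3 -m inch '[[0,0,0,-8.55],[0,0,0,-8.55],[0,0,0,-8.55],[0,0,0,-8.55],[0,0,0,-8.55],[0,0,0,-8.55],[0,0,0,-8.55],[0,0,0,-8.55]]'
python3 -m inch '[[0,0,0,-8.55],[0,0,0,-8.55],[0,0,0,-8.55],[0,0,0,-8.55],[0,0,0,-8.55],[0,0,0,-8.55],[0,0,0,-8.55],[0,0,0,0],[0,0,0,0]]'
python3 -c "
from h import *
shift(.572,-.1633,.315,177.7)"
```

```text
t: 48.65
eef_pos: [0.5886, 0.3749, 0.0272]
tool_rot: [-0.0, 0.912, 0.411, 0.001]
contact_force: [0.4, -0.2, 0.0]
gripper_width: 0.702
grasp_force: 0.0
t: 49.05
eef_pos: [0.5884, 0.3746, 0.0267]
tool_rot: [-0.0, 0.912, 0.411, 0.001]
contact_force: [-0.4, -1.4, 5.9]
gripper_width: 0.387
grasp_force: 40.7
t: 50.05
eef_pos: [0.589, 0.3758, 0.3219]
tool_rot: [-0.001, 0.911, 0.411, 0.004]
contact_force: [0.7, 0.5, -0.6]
gripper_width: 0.385
grasp_force: 39.9
t: 50.85
eef_pos: [0.5872, 0.3738, 0.3146]
tool_rot: [-0.0, 0.52, 0.854, -0.001]
contact_force: [0.3, -0.1, -1.1]
gripper_width: 0.387
grasp_force: 39.9
t: 51.75
eef_pos: [0.5875, 0.374, 0.315]
tool_rot: [-0.001, 0.03, 1.0, -0.0]
contact_force: [-0.1, -0.4, -1.2]
gripper_width: 0.389
grasp_force: 39.9
tool shift [-0.0162, -0.5372, 0.0003] turn -1.1 tau 176.6 q7 0.51
```

```bash
python3 -m inch '[[-0.001,-0.0336,0,0],[-0.001,-0.0336,0,0],[-0.001,-0.0336,0,0],[-0.001,-0.0336,0,0],[-0.001,-0.0336,0,0],[-0.001,-0.0336,0,0],[-0.001,-0.0336,0,0],[-0.001,-0.0336,0,0]]'
python3 -m inch '[[-0.001,-0.0336,0,0],[-0.001,-0.0336,0,0],[-0.001,-0.0336,0,0],[-0.001,-0.0336,0,0],[-0.001,-0.0336,0,0],[-0.001,-0.0336,0,0],[-0.001,-0.0336,0,0],[-0.001,-0.0336,0,0],[0,0,0,-1],[0,0,0,0]]'
python3 -c "
from h import *
shift(.572,-.1633,.132,177.7)"
```

```text
t: 52.55
eef_pos: [0.5805, 0.104, 0.3157]
tool_rot: [-0.0, 0.029, 1.0, -0.0]
contact_force: [-1.1, -0.0, -0.8]
gripper_width: 0.386
grasp_force: 40.0
t: 53.55
eef_pos: [0.5737, -0.1641, 0.3155]
tool_rot: [-0.0, 0.021, 1.0, 0.0]
contact_force: [-0.3, 1.3, -0.7]
gripper_width: 0.386
grasp_force: 40.1
tool shift [0.0016, 0.0006, 0.1835] turn -0.1 tau 177.6 q7 1.4
```

```bash
python3 -m inch '[[0.0016,0.0006,0.03,0],[0,0,0.04,0],[0,0,0.04,0],[0,0,0.03,0],[0,0,0.02,0],[0,0,0.012,0],[0,0,0.007,0],[0,0,0.005,0],[0,0,0,0],[0,0,0,0]]'
python3 -c "
from h import *
shift(.572,-.1633,.113,177.7)"
```

```text
t: 54.55
eef_pos: [0.5731, -0.1627, 0.1327]
tool_rot: [0.001, 0.019, 1.0, -0.0]
contact_force: [-0.5, 0.2, -1.2]
gripper_width: 0.385
grasp_force: 40.1
tool shift [0.0011, -0.0007, 0.0197] turn 0.1 tau 177.8 q7 1.25
```

```bash
python3 -m inch '[[0.0005,-0.0005,0.006,0],[0,0,0.006,0],[0,0,0.005,0],[0,0,0.002,0],[0,0,0.001,0],[0,0,0,0],[0,0,0,0]]' - 25
python3 -m inch '[[0,0,-0.001,0],[0,0,-0.001,0],[0,0,0,0],[0,0,0,0],[0,0,0,0],[0,0,-0.01,0],[0,0,-0.03,0],[0,0,-0.04,0],[0,0,-0.04,0],[0,0,-0.04,0],[0,0,-0.04,0],[0,0,0,0]]' 0.07
python3 -c "
from h import *
oranges()
c=cam('wrist'); save(c,'w16.png',1.5); np.savez('w16.npz',**{k:np.array(v) for k,v in c.items()})
s=np.array([-.001,-.065,.024,.056]) # nose back/.. along rail
def rail(s,h,y=0): return [.546+s*.94-h*.342, -.1622+y-.04*(s*.94), .0684+s*.342+h*.94]
print('expected 4th: nose front top, nose centre top, tail top',proj(c,[rail(-.008,.026),rail(-.001,.026),rail(.056,.026)]).round(0))
print(Rt()[:3,3])"
```

```text
t: 55.25
eef_pos: [0.5716, -0.1633, 0.112]
tool_rot: [-0.0, 0.019, 1.0, -0.0]
contact_force: [-2.7, 0.5, 4.8]
gripper_width: 0.384
grasp_force: 45.5
t: 56.45
eef_pos: [0.5749, -0.1624, 0.3207]
tool_rot: [0.005, 0.019, 1.0, -0.001]
contact_force: [0.2, -0.1, -0.0]
gripper_width: 0.82
grasp_force: 0.0
scene [325. 263.] [ 0.598 -0.115  0.02 ] area 49.0
wrist [248. 141.] [ 0.546 -0.167  0.02 ] area 293.0
wrist [247.  95.] [ 0.48  -0.165  0.02 ] area 37.0
expected 4th: nose front top, nose centre top, tail top [[250. 135.]
 [250. 140.]
 [250. 185.]]
[ 0.57124135 -0.16330289  0.31292229]
```

All four are seated: the 4th nose is at (248,141) against an expected (250,140). Back to the ring, now at tau 87.7.

```bash
python3 -m inch '[[0,0,-0.03,8.2],[0,0,-0.03,8.2],[0,0,-0.03,8.2],[0,0,-0.005,8.2],[0,0,0,8.2],[0,0,0,8.2],[0,0,0,8.2],[0,0,0,8.2],[0,0,0,8.2],[0,0,0,8.2],[0,0,0,8],[0,0,0,0]]' 0.022 40
python3 -c "
from h import *
shift(.706,-.1698,.41,87.7)"
```

```text
t: 57.85
eef_pos: [0.5714, -0.1632, 0.4073]
tool_rot: [-0.001, 0.721, 0.693, -0.001]
contact_force: [0.7, -0.3, -0.3]
gripper_width: 0.256
grasp_force: 0.0
tool shift [-0.0013, 0.1347, -0.0031] turn 0.1 tau 87.8 q7 -0.03
```

```bash
python3 -m inch '[[-0.0013,0.02,0,0],[0,0.03,0,0],[0,0.03,0,0],[0,0.03,0,0],[0,0.0247,0,0],[0,0,0.01,0],[0,0,0.02,0],[0,0,0.015,0],[0,0,0,0],[0,0,0,0]]'
python3 -c "
from h import *
c=cam('wrist'); cv2.imwrite('pics/w17.png',c['color'][:,:,::-1])
shift(.707,-.1697,.3154,87.7)
g=cv2.cvtColor(c['color'],cv2.COLOR_RGB2GRAY); q=proj(c,[[.7076,-.1695,.322],[.7076,-.1475,.322],[.7076,-.145,.322]]).round(0); print(q)
r=int(q[1][1]); print(r,[ (u,int(g[r,u])) for u in range(215,285,2)])
r-=8; print(r,[ (u,int(g[r,u])) for u in range(215,285,2)])
"
```

```text
t: 58.85
eef_pos: [0.7059, -0.1699, 0.3637]
tool_rot: [-0.0, 0.72, 0.694, -0.0]
contact_force: [-0.6, 0.1, -0.2]
gripper_width: 0.257
grasp_force: 0.0
tool shift [0.0001, 0.0006, 0.0492] turn 0.2 tau 87.9 q7 -0.1
[[253. 221.]
 [252. 190.]
 [252. 187.]]
190 [(215, 128), (217, 128), (219, 130), (221, 131), (223, 128), (225, 130), (227, 130), (229, 132), (231, 133), (233, 131), (235, 131), (237, 131), (239, 133), (241, 133), (243, 126), (245, 72), (247, 62), (249, 64), (251, 63), (253, 62), (255, 61), (257, 58), (259, 183), (261, 173), (263, 172), (265, 173), (267, 172), (269, 171), (271, 172), (273, 171), (275, 172), (277, 173), (279, 172), (281, 171), (283, 171)]
182 [(215, 128), (217, 130), (219, 130), (221, 129), (223, 133), (225, 134), (227, 133), (229, 133), (231, 136), (233, 138), (235, 113), (237, 114), (239, 91), (241, 71), (243, 51), (245, 56), (247, 61), (249, 64), (251, 63), (253, 62), (255, 60), (257, 58), (259, 185), (261, 172), (263, 172), (265, 172), (267, 173), (269, 173), (271, 171), (273, 172), (275, 170), (277, 172), (279, 172), (281, 173), (283, 171)]
```

Bar is where expected (columns 244–258). Descend, pinch.

```bash
python3 -m inch '[[0,0.0007,0.015,0],[0,0,0.015,0],[0,0,0.012,0],[0,0,0.006,0],[0,0,0,0],[0,0,0,0]]'
python3 -m inch '[[0,0,0,0],[0,0,0,0],[0,0,0,0],[0,0,0,0]]' 0 60
```

```text
t: 59.5
eef_pos: [0.7074, -0.1696, 0.3159]
tool_rot: [0.0, 0.72, 0.694, 0.0]
contact_force: [1.2, 0.3, 0.0]
gripper_width: 0.257
grasp_force: 0.0
t: 59.9
eef_pos: [0.7076, -0.1695, 0.3164]
tool_rot: [0.0, 0.72, 0.694, 0.0]
contact_force: [0.3, -0.4, 2.2]
gripper_width: 0.071
grasp_force: 58.8
```

Pinched. Reversing the lift path.

```bash
python3 -m inch '[[0,-0.0115,-0.003,0],[0,-0.0117,-0.0022,0],[0,-0.0118,-0.0014,0],[0,-0.0118,-0.0006,0],[0,-0.0118,0.0002,0],[0,-0.0117,0.001,0]]'
python3 -m inch '[[0,-0.0115,0.0018,0],[0,-0.0114,0.0026,0],[0,-0.0111,0.0033,0],[0,-0.0108,0.0041,0],[0,-0.0105,0.0048,0],[0,-0.0101,0.0055,0]]'
python3 -m inch '[[0,-0.0096,0.0062,0],[0,-0.0091,0.0068,0],[0,-0.0086,0.0074,0],[0,-0.0081,0.0079,0],[0,-0.0075,0.0084,0],[0,-0.0068,0.0089,0]]'
python3 -m inch '[[0,-0.0062,0.0093,0],[0,-0.0036,0.0097,0],[0,-0.0026,0.0099,0],[0,-0.0019,0.0101,0],[0,0,0,0]]'
python3 -c "
from h import *
shift(.507,-.1625,.197,87.7)"
```

```text
t: 60.5
eef_pos: [0.6359, -0.1671, 0.3224]
tool_rot: [0.0, 0.72, 0.693, 0.0]
contact_force: [2.3, -0.3, -0.4]
gripper_width: 0.073
grasp_force: 58.6
t: 61.1
eef_pos: [0.5711, -0.1647, 0.3002]
tool_rot: [0.001, 0.721, 0.693, 0.0]
contact_force: [5.0, -1.4, -4.1]
gripper_width: 0.071
grasp_force: 58.5
t: 61.7
eef_pos: [0.5214, -0.163, 0.2536]
tool_rot: [0.0, 0.721, 0.693, -0.0]
contact_force: [4.7, -2.1, -0.7]
gripper_width: 0.068
grasp_force: 58.6
t: 62.2
eef_pos: [0.5071, -0.1624, 0.2133]
tool_rot: [-0.0, 0.72, 0.693, -0.0]
contact_force: [5.2, -4.1, -4.6]
gripper_width: 0.063
grasp_force: 58.5
tool shift [-0.0001, -0.0001, 0.0163] turn 0.1 tau 87.8 q7 -0.08
```

```bash
python3 -m inch '[[0,-0.0006,0.007,0],[0,0,0.005,0],[0,0,0.003,0],[0,0,0,0]]'
python3 -m inch '[[0,0,0.0015,0],[0,0,0,0]]'
python3 -m inch '[[0,0,0.0015,0],[0,0,0,0]]'
```

```text
t: 62.6
eef_pos: [0.5121, -0.1626, 0.2043]
tool_rot: [0.005, 0.72, 0.694, 0.003]
contact_force: [3.2, -4.3, 22.8]
gripper_width: 0.071
grasp_force: 61.7
t: 62.8
eef_pos: [0.513, -0.1626, 0.204]
tool_rot: [0.006, 0.72, 0.694, 0.003]
contact_force: [3.6, -3.5, 28.9]
gripper_width: 0.071
grasp_force: 62.5
t: 63.0
eef_pos: [0.5143, -0.1626, 0.2037]
tool_rot: [0.007, 0.72, 0.694, 0.004]
contact_force: [3.6, -3.8, 35.4]
gripper_width: 0.069
grasp_force: 63.0
```

```bash
python3 -c "
from h import *
c=cam('scene'); save(c,'s18.png',1.5); d=cam('side'); save(d,'sd18.png',1.5)
def q(img,box):
    x0,y0,x1,y1=box; m=cv2.inRange(cv2.cvtColor(img,cv2.COLOR_RGB2HSV),(105,150,40),(125,255,255)); k=m*0; k[y0:y1,x0:x1]=m[y0:y1,x0:x1]
    h=cv2.convexHull(np.vstack([t for t in cv2.findContours(k,0,2)[0] if cv2.contourArea(t)>10]))
    return cv2.approxPolyDP(h,4,True)[:,0].tolist()
for n,c,b in(('scene',c,(285,210,390,280)),('side',d,(230,105,290,140))):
    i0=cv2.resize(cv2.imread('pics/'+n+'0.png'),(512,384),interpolation=cv2.INTER_AREA)[:,:,::-1]
    print(n,q(np.ascontiguousarray(i0),b),q(c['color'],b))
"
```

```text
scene [[289, 237], [330, 217], [377, 251], [334, 276]] [[289, 237], [335, 221], [377, 251], [334, 276]]
side [[283, 117], [282, 136], [234, 135], [240, 116]] [[283, 117], [282, 136], [234, 135], [240, 116]]
```

Hatch corners match the initial shut picture exactly: it is shut. The bar slid to the fingertips, so I re-grip lower.

```bash
python3 -m inch '[[0,0,-0.003,0],[0,0,0,0]]'
python3 -m inch '[[0,0,0,0],[0,0,0,0],[0,0,0,0]]' 0.022 40
python3 -m inch '[[0,0,0.006,0],[0,0,0.006,0],[0,0,0,0],[0,0,0,0]]'
python3 -m inch '[[0,0,0,0],[0,0,0,0],[0,0,0,0]]' 0 40
```

```text
t: 63.3
eef_pos: [0.5115, -0.1625, 0.2044]
tool_rot: [0.004, 0.72, 0.694, 0.003]
contact_force: [2.6, -4.5, 25.1]
gripper_width: 0.068
grasp_force: 62.0
t: 63.6
eef_pos: [0.5057, -0.1613, 0.1989]
tool_rot: [-0.002, 0.72, 0.694, -0.001]
contact_force: [-0.3, 1.1, -1.0]
gripper_width: 0.26
grasp_force: 0.0
t: 64.0
eef_pos: [0.5067, -0.1619, 0.1876]
tool_rot: [-0.001, 0.72, 0.694, -0.0]
contact_force: [0.1, 0.1, 0.7]
gripper_width: 0.257
grasp_force: 0.0
t: 64.3
eef_pos: [0.5073, -0.162, 0.1882]
tool_rot: [0.0, 0.72, 0.694, 0.0]
contact_force: [0.6, -0.3, -1.0]
gripper_width: 0.087
grasp_force: 38.9
```

```bash
python3 -m inch '[[0,0,0,0],[0,0,0,0],[0,0,-0.006,0],[0,0,0,0],[0,0,0,0]]' 0.022
python3 -m inch '[[0,0,0,0],[0,0,0,0],[0,0,0,0],[0,0,0,0]]' 0 30
python3 -m inch '[[0,0.0068,0.0005,0],[0,0.0067,0.0013,0],[0,0.0064,0.0022,0],[0,0.0061,0.003,0],[0,0.0056,0.0038,0],[0,0.0052,0.0044,0]]'
python3 -m inch '[[0,0.0044,0.0052,0],[0,0.0038,0.0056,0],[0,0.003,0.0061,0],[0,0.0022,0.0064,0],[0,0.001,0.0067,0],[0,0,0,0]]'
```

```text
t: 64.8
eef_pos: [0.5073, -0.1621, 0.1945]
tool_rot: [0.0, 0.72, 0.694, 0.0]
contact_force: [-0.9, -0.5, 0.7]
gripper_width: 0.258
grasp_force: 0.0
t: 65.2
eef_pos: [0.5071, -0.1621, 0.1942]
tool_rot: [0.0, 0.72, 0.694, -0.0]
contact_force: [0.0, -0.5, 2.4]
gripper_width: 0.092
grasp_force: 29.3
t: 65.8
eef_pos: [0.5439, -0.1634, 0.1782]
tool_rot: [-0.0, 0.72, 0.694, -0.0]
contact_force: [-3.6, 0.1, 2.0]
gripper_width: 0.086
grasp_force: 29.4
t: 66.4
eef_pos: [0.557, -0.1638, 0.1473]
tool_rot: [-0.001, 0.72, 0.694, -0.001]
contact_force: [-5.3, 0.6, 1.9]
gripper_width: 0.094
grasp_force: 29.3
```

```bash
python3 -m inch '[[0,-0.0005,0.003,0],[0,0,0.003,0],[0,0,0,0]]'
python3 -m inch '[[0,0,0.002,0],[0,0,0,0],[0,0,0,0]]'
```

```text
t: 66.7
eef_pos: [0.5572, -0.1639, 0.1456]
tool_rot: [0.0, 0.72, 0.694, -0.001]
contact_force: [-15.3, 2.1, 26.2]
gripper_width: 0.093
grasp_force: 32.0
t: 67.0
eef_pos: [0.5572, -0.164, 0.1444]
tool_rot: [0.0, 0.721, 0.693, -0.001]
contact_force: [-17.8, 1.9, 33.1]
gripper_width: 0.086
grasp_force: 33.3
```

```bash
python3 -m inch '[[0,0,-0.002,0],[0,-0.001,-0.001,0],[0,0,0,0]]' 
python3 -m inch '[[0,0,0,0],[0,-0.001,0,0],[0,0,0,0],[0,0,0,0],[0,0,-0.01,0],[0,0,-0.02,0],[0,0,-0.03,0],[0,0,-0.03,0],[0,0,-0.01,0],[0,0,0,0]]' 0.016
python3 -m inch '[[-0.02,0,0,0],[0,0,0,0],[0,0,0,0]]' 0.0854
python3 -c "
from h import *
c=cam('wrist'); s=cam('scene')
save(c,'w19.png',1.5); np.savez('w19.npz',**{k:np.array(v) for k,v in c.items()})
A=cv2.resize(c['color'][:,:,::-1],(600,450),interpolation=cv2.INTER_CUBIC); 
cv2.imwrite('pics/fin.png',A); print(Rt()[:3,3])"
```

```text
t: 67.3
eef_pos: [0.5571, -0.1639, 0.1452]
tool_rot: [0.001, 0.72, 0.694, 0.0]
contact_force: [-6.3, -0.1, 10.9]
gripper_width: 0.087
grasp_force: 31.1
t: 68.3
eef_pos: [0.5568, -0.1639, 0.2459]
tool_rot: [0.002, 0.72, 0.694, 0.001]
contact_force: [0.3, 0.1, -1.1]
gripper_width: 0.191
grasp_force: 0.0
t: 68.6
eef_pos: [0.5543, -0.1838, 0.2426]
tool_rot: [-0.001, 0.721, 0.693, -0.0]
contact_force: [0.8, 0.7, 0.4]
gripper_width: 0.689
grasp_force: 0.0
[ 0.55468472 -0.1828038   0.24310408]
```

View pics/fin.png

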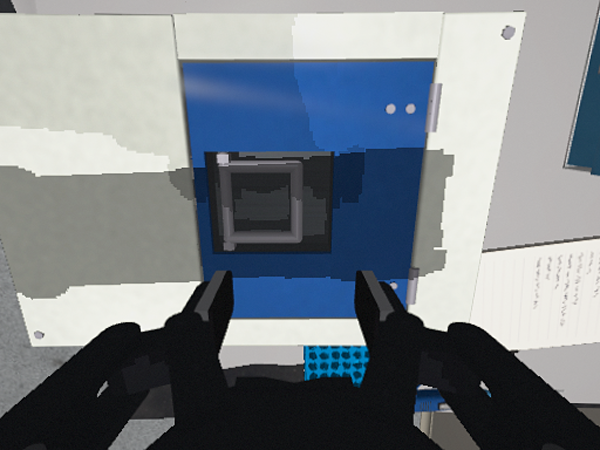

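Hatch is flush and the ring lies in its recess (bar at (296,200)). I press lightly with shut fingers to be sure it is fully flat.

```bash
python3 -m inch '[[0.019,0.0015,0.03,0],[0,0,0.03,0],[0,0,0.015,0],[0,0,0,0],[0,0,0,0],[0,0,0,0]]' 0 30
python3 -m inch '[[0,0,0.003,0],[0,0,0,0]]'
python3 -m inch '[[0,0,0.003,0],[0,0,0,0]]'
python3 -m inch '[[0,0,0.002,0],[0,0,0,0]]'
```

```text
t: 69.3
eef_pos: [0.5582, -0.1652, 0.1703]
tool_rot: [0.001, 0.721, 0.693, 0.001]
contact_force: [-0.3, 1.1, -0.5]
gripper_width: 0.003
grasp_force: 0.0
t: 69.5
eef_pos: [0.5574, -0.1652, 0.1664]
tool_rot: [0.0, 0.721, 0.693, 0.0]
contact_force: [0.6, 0.0, -0.1]
gripper_width: 0.0
grasp_force: 0.0
t: 69.7
eef_pos: [0.557, -0.165, 0.1627]
tool_rot: [-0.0, 0.72, 0.694, -0.0]
contact_force: [-0.6, -0.1, -0.2]
gripper_width: 0.004
grasp_force: 0.0
t: 69.9
eef_pos: [0.557, -0.1649, 0.1606]
tool_rot: [-0.0, 0.72, 0.694, -0.0]
contact_force: [1.2, -0.4, -1.2]
gripper_width: 0.001
grasp_force: 0.0
```

```bash
python3 -m inch '[[0,0,0.0015,0],[0,0,0,0]]'
python3 -m inch '[[0,0,0.0015,0],[0,0,0,0]]'
python3 -m inch '[[0,0,0.0015,0],[0,0,0,0]]'
```

```text
t: 70.1
eef_pos: [0.5573, -0.1649, 0.1595]
tool_rot: [0.0, 0.72, 0.694, 0.0]
contact_force: [0.4, 0.0, 0.8]
gripper_width: 0.004
grasp_force: 0.7
t: 70.3
eef_pos: [0.5574, -0.165, 0.1591]
tool_rot: [0.0, 0.72, 0.694, -0.0]
contact_force: [-3.1, -0.2, 10.1]
gripper_width: -0.001
grasp_force: 5.1
t: 70.5
eef_pos: [0.5576, -0.1649, 0.1587]
tool_rot: [0.001, 0.72, 0.694, -0.0]
contact_force: [-6.7, 1.0, 19.6]
gripper_width: 0.001
grasp_force: 9.4
```

Contact at exactly the flat height with a hard stop. I retreat and hand in.

```bash
python3 -m inch '[[0,0,-0.005,0],[0,0,-0.02,0],[0,0,-0.04,0],[0,0,-0.04,0],[0,0,-0.03,0],[0,0,0,0],[0,0,0,0]]'
python3 -c "
from h import *
oranges(); print(bot.get_obs()['t']); print(bot.hand_in())"
```

```text
t: 71.2
eef_pos: [0.5573, -0.165, 0.2917]
tool_rot: [0.001, 0.72, 0.694, 0.0]
contact_force: [0.7, 0.8, -0.8]
gripper_width: 0.003
grasp_force: 0.0
71.35
the job is handed in; nothing more can be done
None
```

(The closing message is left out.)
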